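# Load the leak-test plate with bunged pipe stubs and lock the air inlet

### The job

Load the leak-test plate: stand every welded pipe stub from the bench in a pocket of its own on the plate, flange flat on the pocket's floor, and close each stub with a rubber bung from the rack, pushed fully home until its shoulder rests on the rim. Only when all of them are seated and bunged, turn the air inlet's lock ring clockwise to its locked mark, at the stop. A bung that is not needed stays in the rack, and the can, the hammer and the steel block on the bench are not to be shifted.

Things in the scene. Friction and masses are not known exactly. Their poses are not given: they have to be found in the camera images.
- fixture: Leak-test plate, a fixed aluminium plate 210 (its x) x 330 (its y) x 20 mm lying on the bench. Origin: centre of its underside, z up. Four square pockets in its +y part; the air inlet with the lock ring stands in its -y part, at (0, -105) mm.
- lock_ring (a joint): Angle of the captive lock ring, rad; grows as it turns clockwise seen from above. 0 = open: the pointer end of its crossbar at the round black dot, towards the plate's +x; 1.31 (75 deg) = locked, at its stop: pointer at the square black mark. At angle q the pointer end lies at -q about z from the plate's +x. Turning needs about 0.12 N m; it stays where left.
- ring_grip (a point): On the upright axis of the lock ring, in the middle of its crossbar, 73 mm above the bench; x along the bar to the pointer end (black stripe on top). Ring: steel disc 72 mm across, top 53 mm above the bench; on it an upright crossbar 84 mm long, 16 wide, 32 high (top 85 mm above the bench), to be pinched across its width over the axis.
- rack: Fixed plywood bung rack 270 (its x) x 70 (its y) x 45 mm high, origin in the centre of its underside, with four through holes 38 mm square in a row along its x at -99, -33, 33 and 99 mm; in each hangs one bung.
- pocket0 (a point): Centre of the floor of one of the four alike pockets of the plate: 76 mm square (sides along the plate's x and y), 8 mm deep, floor 12 mm above the bench. Pockets are 105 mm apart. All are empty at the start.
- pocket1 (a point): Centre of the floor of one of the four alike pockets of the plate: 76 mm square (sides along the plate's x and y), 8 mm deep, floor 12 mm above the bench. Pockets are 105 mm apart. All are empty at the start.
- pocket2 (a point): Centre of the floor of one of the four alike pockets of the plate: 76 mm square (sides along the plate's x and y), 8 mm deep, floor 12 mm above the bench. Pockets are 105 mm apart. All are empty at the start.
- pocket3 (a point): Centre of the floor of one of the four alike pockets of the plate: 76 mm square (sides along the plate's x and y), 8 mm deep, floor 12 mm above the bench. Pockets are 105 mm apart. All are empty at the start.
- stub0: Welded steel pipe stub, about 0.6 kg, loose, standing on the bench; all alike, and three or four are there. Round flange 70 mm across and 8 mm thick at the foot, an upright pipe of 48 mm outside and 37 mm inside diameter on it, open at the top; 80 mm high in all. Origin: centre of the underside, z up. It may be gripped round the pipe, also with its bung in.
- rim0 (a point): Centre of the open mouth (rim plane) of stub0, 80 mm above its underside.
- bung0: Black rubber bung, 60 g, rigid, all alike: a taper 30 mm long below (28 mm at the tip, 34 mm at the top), then a round shoulder 44 mm across and 8 mm thick, then a round grip 28 mm across and 22 mm high. Origin: on the axis in the shoulder's underside, the face that rests on a pipe's rim (or at the start on the rack's top), z up to the grip.
- stub1: Welded steel pipe stub, about 0.6 kg, loose, standing on the bench; all alike, and three or four are there. Round flange 70 mm across and 8 mm thick at the foot, an upright pipe of 48 mm outside and 37 mm inside diameter on it, open at the top; 80 mm high in all. Origin: centre of the underside, z up. It may be gripped round the pipe, also with its bung in.
- rim1 (a point): Centre of the open mouth (rim plane) of stub1, 80 mm above its underside.
- bung1: Black rubber bung, 60 g, rigid, all alike: a taper 30 mm long below (28 mm at the tip, 34 mm at the top), then a round shoulder 44 mm across and 8 mm thick, then a round grip 28 mm across and 22 mm high. Origin: on the axis in the shoulder's underside, the face that rests on a pipe's rim (or at the start on the rack's top), z up to the grip.
- stub2: Welded steel pipe stub, about 0.6 kg, loose, standing on the bench; all alike, and three or four are there. Round flange 70 mm across and 8 mm thick at the foot, an upright pipe of 48 mm outside and 37 mm inside diameter on it, open at the top; 80 mm high in all. Origin: centre of the underside, z up. It may be gripped round the pipe, also with its bung in.
- rim2 (a point): Centre of the open mouth (rim plane) of stub2, 80 mm above its underside.
- bung2: Black rubber bung, 60 g, rigid, all alike: a taper 30 mm long below (28 mm at the tip, 34 mm at the top), then a round shoulder 44 mm across and 8 mm thick, then a round grip 28 mm across and 22 mm high. Origin: on the axis in the shoulder's underside, the face that rests on a pipe's rim (or at the start on the rack's top), z up to the grip.
- stub3: Welded steel pipe stub, about 0.6 kg, loose, standing on the bench; all alike, and three or four are there. Round flange 70 mm across and 8 mm thick at the foot, an upright pipe of 48 mm outside and 37 mm inside diameter on it, open at the top; 80 mm high in all. Origin: centre of the underside, z up. It may be gripped round the pipe, also with its bung in.
- rim3 (a point): Centre of the open mouth (rim plane) of stub3, 80 mm above its underside.
- bung3: Black rubber bung, 60 g, rigid, all alike: a taper 30 mm long below (28 mm at the tip, 34 mm at the top), then a round shoulder 44 mm across and 8 mm thick, then a round grip 28 mm across and 22 mm high. Origin: on the axis in the shoulder's underside, the face that rests on a pipe's rim (or at the start on the rack's top), z up to the grip.
- can: Bystander: metal can 66 mm across, 130 mm high.
- hammer: Bystander: hammer lying on the bench.
- block: Bystander: steel block 50 x 90 x 40 mm.
Not all that is in view belongs to the job. What is shaped like the bung2 but blue is not meant. What is shaped like the stub0 but green is not meant.

How it is judged:
By the outcome, as a careful person would: the job done as asked, in the order asked, and still so for the second after the job is handed in, with the robot touching nothing.
Of stub0, stub1, stub2, stub3 only 3 to 4 are there at a start; the rules pass over those that are not, and their reading is None.
At some moment in a run one of stub0, stub1, stub2, stub3 may be knocked a few centimetres aside while the robot is not near it.
It also fails if it takes over 210 s, if anything falls off the work surface, if the arm or the gripper's body presses on something with over 40 N, if the wrist force passes 120 N, or if a joint passes its speed limit or range.

### The arm

A 6-joint arm with a two-finger parallel gripper is mounted at the origin on the work surface. World frame = base frame: x ahead of the robot, y to its left, z up, the work surface at z = 0. Lengths are in m, angles in degrees, forces in N, time in s.
With the tool pointing down it reaches from about 0.35 to 0.85 m from the base axis. Payload 8.1 kg.
Tool frame: the origin (TCP) lies at the very end of the fingers, on their centre line; the grasp point (between the pads) lies 19 mm behind it; z points along the fingers, y is the direction in which the jaws open and shut (so a half turn about z gives the same grasp; the last joint's range is limited). The gripper opens to 85 mm and grips with 20 to 120 N. Pads are 22 mm wide; open, the fingers measure 114 mm over their backs; the gripper's body (76 mm by 85 mm) begins 54 mm behind the grasp point. The pads swing forward as they close: fully open they stand 13 mm farther back than shut.
Start: joints at [66.096, 7.471, 85.268, -0, 87.261, -4.893], TCP at [0.195, 0.567, 0.231] pointing down, gripper open.
Joint ranges: [-169.43, 169.43], [-51.17, 129.36], [1.28, 143.12], [-76.62, 256.62], [0, 156.53], [-152.29, 152.29]. Speed limits (degrees/s): [136.94, 136.94, 159.86, 180, 180, 180].

### API

Orientations are given as [roll, pitch, yaw] about the fixed x, y, z axes, in that order (R = Rz(yaw) Ry(pitch) Rx(roll)).
In Python, from cell import r, viewer, ticket gives the robot as it stands.
- The arm moves only by the tool apply_moves, never from a script. Its argument "commands" is a list of rows, each a list of 5 numbers: the finger opening in mm, from 0 to 85.4, then the shift along the world's x, y, z in mm, then the turn about the world's z in rad. In form: [[hand, dx, dy, dz, yaw], ...]. A call has 1 to 8 rows; each row is the pose to reach, as a shift and turn from the pose commanded when the call began; what a row does not reach only later rows make up. A row lasts 1/10 s, in which the tool goes at most 50 mm and 8.59 degrees, less where a joint would pass 70% of its speed; a pose out of reach is approached as far as the arm can. A call with a gripper value outside its range is refused whole. The fingers move at their own pace and stop on an object; the grip force is fixed at half the most. Time passes only in rows, so rows that repeat a pose let the fingers close. It gives the time, the measured TCP pose, the force and the opening at its end, in the units of the state.
- r.observe(): the state, without advancing time (a new reading comes with each control period).
- viewer.capture(name): name is "side" or "top"; returns a dict with "pixels" (420x560x3 uint8, blue, green, red), "vertical_fov" (degrees; the focal length in pixels is half the picture's height over the tangent of half this angle, whatever the lens; pixels are square), "cx", "cy" (the principal point, pixels), "D" ([k1, k2, p1, p2, k3] as OpenCV has them; the pictures are not rectified), "world_to_cam" (4x4, takes a point from world to camera coordinates). Camera axes: x right, y down, z forward; pixel columns grow to the right and rows downward; lengths in m; the calibration is good to about 2 mm. A picture is of the moment at which its call begins. There is no depth.
- ticket.finish_job(): hands the job in, once; it reports no verdict.
The state is a dict: "time": time; "joints": joint angles; "joint_velocities": joint speeds; "effort": joint torques, N m; "tool_pos": TCP position; "orientation": TCP orientation; "ft_force": force on the tool from outside, world axes, zero at the start; "ft_torque": the same for the moment, N m; "gripper_width": opening from 0.0 (shut) to 1.0 (fully open).
Only numpy, scipy, OpenCV 4.12 (cv2) and the standard library are available. Lean on these libraries where they do the work, as an engineer would, in place of code of your own. Each camera call takes 0.05 s, during which the arm holds its last target.

## Working session

There is one attempt and no reset: what is moved stays moved. The work goes in short steps, Python scripts to look and compute and a tool call to move; the robot and the scene stay as the last step left them, time stands still between calls to the robot, and variables do not carry over. Pictures are saved under pics/ and viewed, and the job is handed in when it is done.

Besides the shell and the picture viewer there is one more tool, called in YAML: its name, and indented under it one key for each argument. apply_moves: Moves the arm, as the interface text tells. Its arguments: {"type":"object","properties":{"commands":{"type":"array","items":{"type":"array","items":{"type":"number"}}}},"required":["commands"]}

```bash
ls; mkdir -p pics; cat > h.py <<'E'
import numpy as np, cv2
from cell import r, viewer, ticket
def cap(n,fn=None):
    c=viewer.capture(n); c['img']=np.ascontiguousarray(c['pixels'])
    h=c['img'].shape[0]; f=h/2/np.tan(np.radians(c['vertical_fov'])/2)
    c['K']=np.array([[f,0,c['cx']],[0,f,c['cy']],[0,0,1]]); c['D']=np.array(c['D'],float); c['T']=np.array(c['world_to_cam'])
    if fn: cv2.imwrite('pics/'+fn,c['img'])
    return c
def ray(c,u,v):
    p=cv2.undistortPoints(np.array([[[u,v]]],float),c['K'],c['D'])[0,0]
    R,t=c['T'][:3,:3],c['T'][:3,3]
    return -R.T@t, R.T@np.array([p[0],p[1],1])
def onz(c,u,v,z):
    o,d=ray(c,u,v); return o+d*(z-o[2])/d[2]
def proj(c,P):
    R,t=c['T'][:3,:3],c['T'][:3,3]
    return cv2.projectPoints(np.array(P,float).reshape(-1,1,3),cv2.Rodrigues(R)[0],t,c['K'],c['D'])[0][:,0]
E
python3 - <<'E'
from h import *
for n in('top','side'):
    c=cap(n,n+'0.png'); print(n,c['vertical_fov'],c['cx'],c['cy'],c['D']); o,d=ray(c,280,210); print(o,d)
print(r.observe())
E
```

```text
pics
top 43.0005715216025 278.6956492069618 217.65652780818533 [-0.16968583  0.          0.          0.          0.        ]
[3.71997677e-01 7.13973080e-04 1.21405629e+00] [ 0.17783619  0.00831695 -0.98413281]
side 49.010229991143476 289.8247101280722 215.07941260076535 [-0.08091081  0.          0.          0.          0.        ]
[0.28267407 0.56059639 0.79824048] [ 0.32194905 -0.57975576 -0.74887147]
{'time': 0.1, 'joints': array([ 6.60963364e+01,  7.50939611e+00,  8.53256013e+01, -1.54220669e-03,
        8.72617130e+01, -4.89379839e+00]), 'joint_velocities': array([-0.08621827, -0.19460468, -0.18852678,  0.0393775 ,  0.05792891,
       -0.10555925]), 'effort': array([ 1.48415325e-03, -5.70947599e+01, -5.01944911e+01, -9.27967676e-05,
        8.01156799e-03,  2.17399116e-05]), 'tool_pos': array([0.19522545, 0.56680835, 0.23033922]), 'orientation': array([-1.79903511e+02, -6.71556902e-03,  1.60990204e+02]), 'ft_force': array([-0.17420133,  0.18138576,  0.5426586 ]), 'ft_torque': array([ 0.03961248, -0.02279191,  0.04126445]), 'gripper_width': 1.002543001830127}
```

View pics/top0.png

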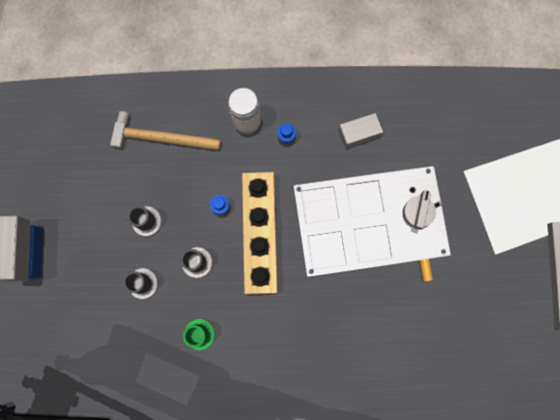

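View pics/side0.png

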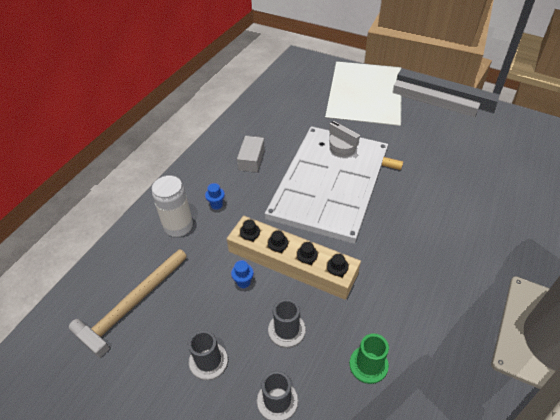

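```bash
python3 - <<'E'
from h import *
t=cv2.imread('pics/top0.png'); s=cv2.imread('pics/side0.png')
a=cv2.resize(t[190:360,110:290],None,fx=3.3,fy=3.3,interpolation=cv2.INTER_CUBIC)
cv2.imwrite('pics/a.png',a)
cv2.imwrite('pics/b.png',cv2.resize(t[155:285,285:460],None,fx=4.5,fy=4.5,interpolation=cv2.INTER_CUBIC))
cv2.imwrite('pics/c.png',cv2.resize(s[210:420,170:410],None,fx=2.8,fy=2.8,interpolation=cv2.INTER_CUBIC))
E
```

```text
(no output)
```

View pics/a.png

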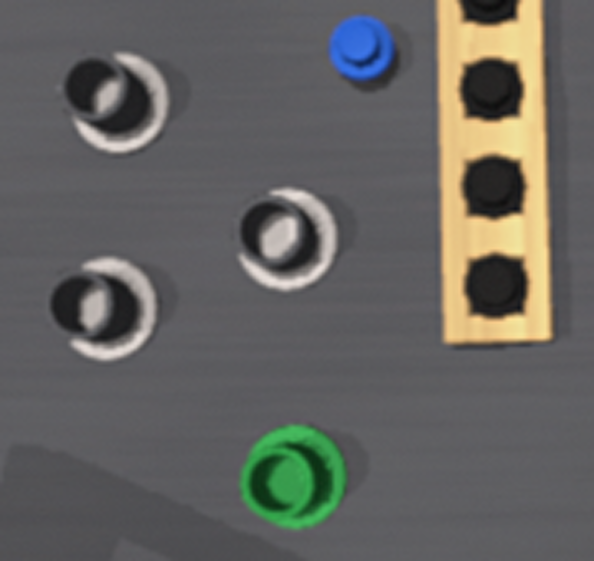

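View pics/b.png

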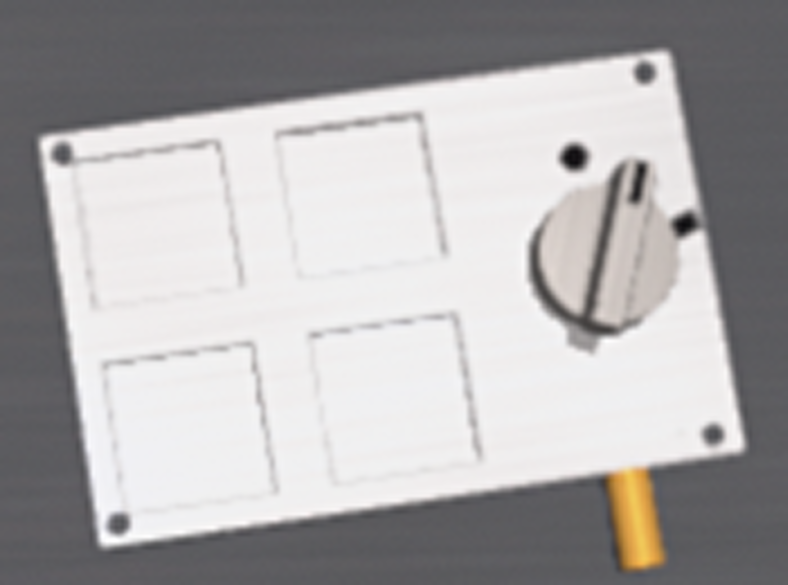

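View pics/c.png

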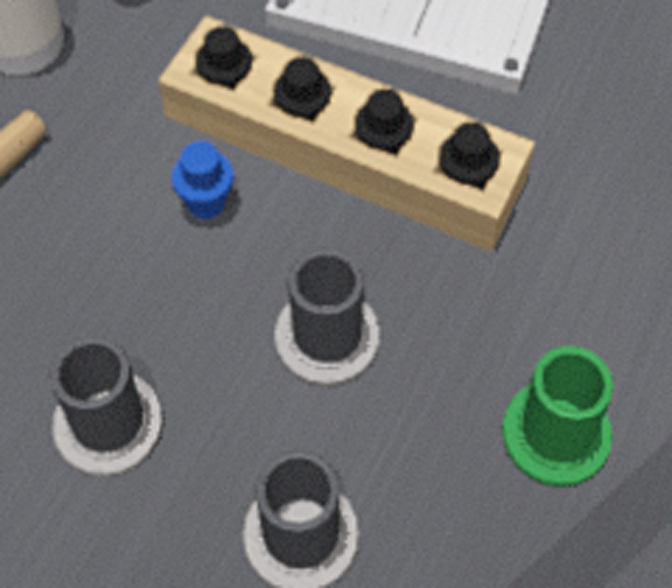

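```bash
cat >> h.py <<'E'
from scipy.optimize import least_squares
def circ(P,r0):
    P=P[:,:2]; x0=P.mean(0)
    f=lambda q: np.hypot(P[:,0]-q[0],P[:,1]-q[1])-r0
    s=least_squares(f,x0,loss='soft_l1',f_scale=0.0015); return s.x, np.sqrt(np.mean(s.fun**2)), f(s.x)
def flange(c,box,z=0.008,thr=130):
    u0,v0,u1,v1=box; g=c['img'][v0:v1,u0:u1].astype(int)
    m=((g.min(2)>thr)).astype(np.uint8)
    cs,_=cv2.findContours(m,cv2.RETR_EXTERNAL,cv2.CHAIN_APPROX_NONE)
    k=max(cs,key=cv2.contourArea); 
    h=cv2.convexHull(k)[:,0]+[u0,v0]
    P=np.array([onz(c,u,v,z) for u,v in h])
    q,_,res=circ(P,0.035)
    for _ in range(3):
        keep=np.abs(res)<0.004; q,rm,_=circ(P[keep],0.035); res=np.hypot(P[:,0]-q[0],P[:,1]-q[1])-.035
    return q,rm,keep.sum()
E
python3 - <<'E'
from h import *
t=cap('top');s=cap('side')
for b in [(125,200,168,240),(122,265,165,302),(178,245,216,280)]: print('T',flange(t,b))
for b in [(183,330,232,380),(252,375,302,420),(262,300,310,348)]: print('S',flange(s,b))
print('plate')
def quad(c,m,z):
    cs,_=cv2.findContours(m.astype(np.uint8),cv2.RETR_EXTERNAL,cv2.CHAIN_APPROX_NONE)
    k=max(cs,key=cv2.contourArea); h=cv2.convexHull(k)
    return cv2.approxPolyDP(h,0.03*cv2.arcLength(h,True),True)[:,0]
g=t['img'].astype(int); m=np.zeros(g.shape[:2],bool); m[155:285,285:460]=(g.min(2)>150)[155:285,285:460]
q=quad(t,m,0.02); P=np.array([onz(t,u,v,.02) for u,v in q]);print(q.tolist(),P.round(4).tolist(),P.mean(0),np.linalg.norm(np.roll(P,-1,0)-P,axis=1))
hsv=cv2.cvtColor(t['img'],cv2.COLOR_BGR2HSV); m=(hsv[...,0]>8)&(hsv[...,0]<28)&(hsv[...,1]>70)&(hsv[...,2]>150)
mm=np.zeros_like(m); mm[160:305,235:285]=m[160:305,235:285]
q=quad(t,mm,.045);P=np.array([onz(t,u,v,.045) for u,v in q]);print(q.tolist(),P.round(4).tolist(),P.mean(0),np.linalg.norm(np.roll(P,-1,0)-P,axis=1))
# bungs
for u,v in [(258,188),(259,217),(260,247),(261,277)]:
    w=(t['img'][v-14:v+14,u-14:u+14].max(2)<60).astype(np.uint8)
    n,l,st,ce=cv2.connectedComponentsWithStats(w); i=1+np.argmax(st[1:,4]); 
    print(st[i],onz(t,u-14+ce[i][0],v-14+ce[i][1],.055))
# dots on fixture
for u,v in [(412,190),(438,204),(299,189),(428,171),(443,252),(311,271)]:
    w=(t['img'][v-5:v+6,u-5:u+6].max(2)<100).astype(np.uint8);n,l,st,ce=cv2.connectedComponentsWithStats(w); i=1+np.argmax(st[1:,4]); print(st[i,4],onz(t,u-5+ce[i][0],v-5+ce[i][1],.02))
E
```

```text
T (array([0.57169578, 0.32367182]), np.float64(0.0007546190871331501), np.int64(20))
T (array([0.42707418, 0.3303241 ]), np.float64(0.0007506441008492509), np.int64(19))
T (array([0.47372861, 0.20404176]), np.float64(0.0007016833550596436), np.int64(20))
S (array([0.57079331, 0.32622523]), np.float64(0.00033846719519681857), np.int64(19))
S (array([0.42632249, 0.33244135]), np.float64(0.0003728925013638561), np.int64(16))
S (array([0.47314898, 0.20664239]), np.float64(0.0003327052202473332), np.int64(19))
plate
[[433, 167], [449, 255], [307, 275], [294, 185]] [[0.6825, -0.3485, 0.02], [0.4759, -0.372, 0.02], [0.439, -0.0467, 0.02], [0.6454, -0.0224, 0.02]] [ 0.56069521 -0.19739505  0.02      ] [0.20796506 0.32731964 0.2078202  0.32815778]
[[273, 172], [276, 292], [245, 293], [242, 173]] [[0.6708, 0.0247, 0.045], [0.4019, 0.0227, 0.045], [0.4009, 0.0905, 0.045], [0.6701, 0.0949, 0.045]] [0.53591185 0.0582097  0.045     ] [0.26890366 0.06772111 0.26924962 0.07014949]
[  6   6  17  17 242] [0.63256633 0.05886144 0.055     ]
[  5   5  18  18 253] [0.56722648 0.05805673 0.055     ]
[  5   5  17  18 254] [0.50184114 0.05766119 0.055     ]
[  5   5  17  18 260] [0.43614551 0.05672227 0.055     ]
20 [ 0.62959291 -0.29530347  0.02      ]
16 [ 0.59639466 -0.36521594  0.02      ]
5 [ 0.63623098 -0.03275066  0.02      ]
7 [ 0.6730656  -0.33510278  0.02      ]
5 [ 0.48541136 -0.35844669  0.02      ]
4 [ 0.44772181 -0.0564598   0.02      ]
```

```bash
python3 - <<'E'
from h import *
t=cap('top');s=cap('side')
yaw=np.radians(6.5);R=np.array([[np.cos(yaw),-np.sin(yaw)],[np.sin(yaw),np.cos(yaw)]]);c0=np.array([.5607,-.1974])
for u,v in [(319.9,204.8),(365.2,198.3),(327,250),(373,243.4)]:
    P=onz(t,u,v,.02)[:2]; print(P, R.T@(P-c0)*1000)
# side plate
g=s['img'].astype(int); m=np.zeros(g.shape[:2],bool); m[125:245,260:392]=(g.min(2)>150)[125:245,260:392]
cs,_=cv2.findContours(m.astype(np.uint8),cv2.RETR_EXTERNAL,cv2.CHAIN_APPROX_NONE)
h=cv2.convexHull(max(cs,key=cv2.contourArea)); q=cv2.approxPolyDP(h,.03*cv2.arcLength(h,True),True)[:,0]
P=np.array([onz(s,u,v,.02) for u,v in q]); print(q.tolist(),P.round(4).tolist())
cv2.imwrite('pics/d.png',cv2.resize(s['img'][110:250,220:410],None,fx=4,fy=4,interpolation=cv2.INTER_CUBIC))
# bar ends at z=.085 top: crop px
for p in [(637,172),(598,320),(563,257)]:
    print(onz(t,285+p[0]/4.5,155+p[1]/4.5,.085))
cs=c0+R@np.array([0,-.105]);print('ring',cs, proj(t,[[*cs,.085]]),proj(t,[[*cs,.053]]))
E
```

```text
[ 0.59790511 -0.0803722 ] [ 50.2138716  112.06379317]
[ 0.61094019 -0.18478948] [51.34479452  6.84210809]
[ 0.49415506 -0.09318008] [-54.31915395 111.08307826]
[ 0.50674907 -0.19788285] [-53.65878563   5.62767072]
[[311, 126], [387, 144], [355, 238], [265, 213]] [[0.6838, -0.3468, 0.02], [0.4765, -0.3694, 0.02], [0.4364, -0.0437, 0.02], [0.6431, -0.0187, 0.02]]
[ 0.60672087 -0.31065675  0.085     ]
[ 0.53459047 -0.28674076  0.085     ]
[ 0.56559243 -0.27144385  0.085     ]
ring [ 0.57258634 -0.30172504] [[423.57906298 208.66508433]] [[419.98697485 211.24534728]]
```

View pics/d.png

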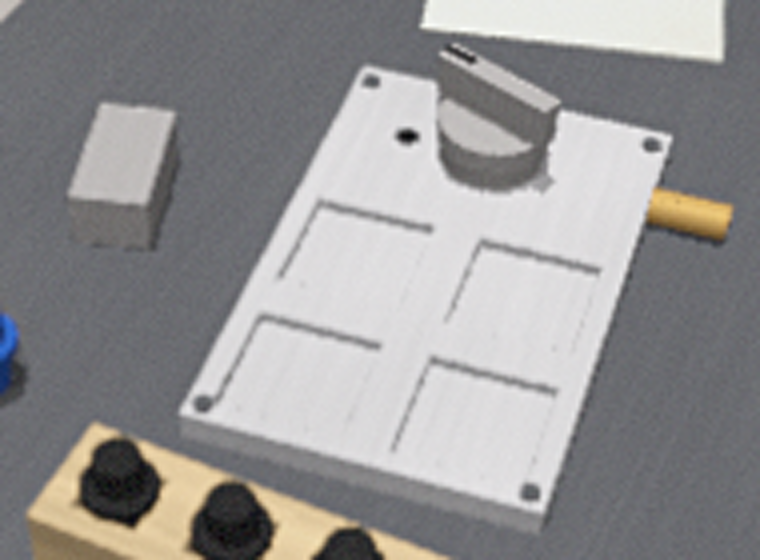

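apply_moves:
  commands:
    - [85,278,-362,0,0]
    - [85,278,-362,0,0]
    - [85,278,-362,0,0]
    - [85,278,-362,0,0]
    - [85,278,-362,0,0]
    - [85,278,-362,0,0]
    - [85,278,-362,0,0]
    - [85,278,-362,0,0]

```text
time: 1.1
tool_pos: [0.44, 0.2483, 0.2316]
orientation: [180.0, 0.0, 161.0]
ft_force: [1.3, 0.5, 0.2]
gripper_width: 0.995
```

apply_moves:
  commands:
    - [85,34,-44,-40,0]
    - [85,34,-44,-100,0]
    - [85,34,-44,-100,0]
    - [85,34,-44,-100,0]

```text
time: 1.5
tool_pos: [0.4704, 0.2042, 0.1269]
orientation: [-179.7, -0.4, 160.9]
ft_force: [-0.6, -0.4, -0.2]
gripper_width: 0.994
```

```bash
python3 - <<'E'
from h import *
t=cap('top','top1.png');s=cap('side','side1.png')
print(r.observe()['tool_pos'])
E
```

```text
[0.47301319 0.20614837 0.1318161 ]
```

View pics/side1.png

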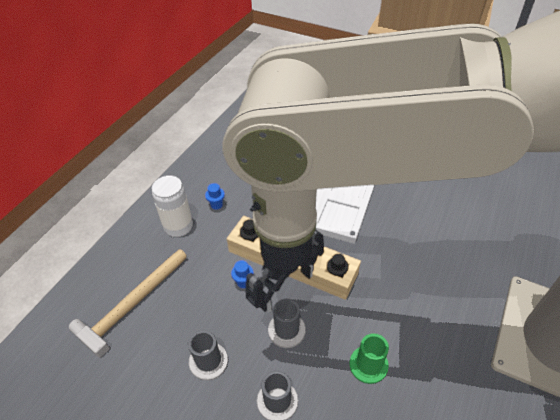

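View pics/top1.png

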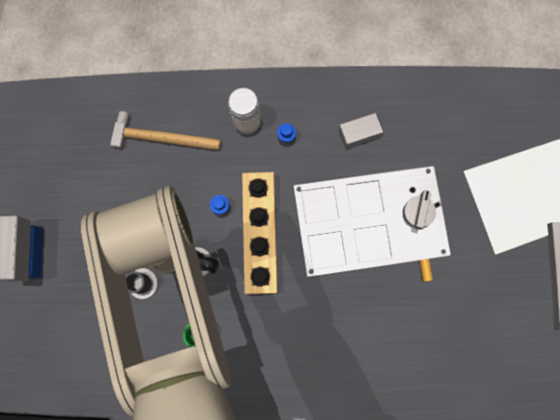

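apply_moves:
  commands:
    - [85,0,0,-40,0]
    - [85,0,0,-80,0]
    - [85,0,0,-101,0]
    - [85,0,0,-101,0]
    - [85,0,0,-101,0]

```text
time: 2.1
tool_pos: [0.4744, 0.2071, 0.0326]
orientation: [179.9, 0.1, 161.0]
ft_force: [0.1, 0.5, 0.9]
gripper_width: 0.995
```

apply_moves:
  commands:
    - [20,0,0,0,0]
    - [20,0,0,0,0]
    - [20,0,0,0,0]
    - [20,0,0,0,0]
    - [20,0,0,0,0]
    - [20,0,0,0,0]
    - [20,0,0,0,0]

```text
time: 2.8
tool_pos: [0.4746, 0.2065, 0.0325]
orientation: [179.9, 0.1, 161.0]
ft_force: [-1.9, -0.6, 9.3]
gripper_width: 0.544
```

apply_moves:
  commands:
    - [20,0,0,50,0]
    - [20,0,0,100,0]
    - [20,0,0,120,0]
    - [20,15,-45,120,0]
    - [20,30,-90,120,0]
    - [20,45,-135,120,0]
    - [20,60,-180,120,0]
    - [20,75,-225,120,0]

```text
time: 3.6
tool_pos: [0.5478, -0.0207, 0.15]
orientation: [-180.0, -0.0, 161.0]
ft_force: [1.1, 0.7, -4.9]
gripper_width: 0.543
```

apply_moves:
  commands:
    - [20,20,-45,0,0]
    - [20,40,-90,0,0]
    - [20,61,-130,0,0]
    - [20,63,-164,0,0]
    - [20,63,-164,0,0]
    - [20,63,-164,-60,0]
    - [20,63,-164,-80,0]
    - [20,63,-164,-80,0]

```text
time: 4.4
tool_pos: [0.6057, -0.1806, 0.0632]
orientation: [180.0, -0.7, 161.0]
ft_force: [-2.0, 0.8, -7.0]
gripper_width: 0.548
```

```bash
python3 - <<'E'
from h import *
t=cap('top','top2.png');s=cap('side','side2.png')
o=r.observe();print(o['tool_pos'],o['ft_force'],o['gripper_width'])
a=cv2.resize(t['img'][140:300,270:470],None,fx=2.8,fy=2.8,interpolation=cv2.INTER_CUBIC)
b=cv2.resize(s['img'][90:260,230:430],None,fx=2.8,fy=2.8,interpolation=cv2.INTER_CUBIC)
cv2.imwrite('pics/e.png',a);cv2.imwrite('pics/f.png',b)
E
```

```text
[ 0.61021212 -0.18225198  0.06990544] [ 0.74107013 -0.36473668 -4.19065611] 0.5440134017577842
```

View pics/f.png

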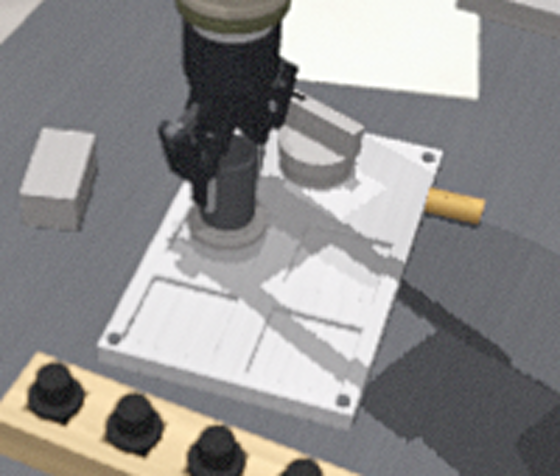

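View pics/e.png

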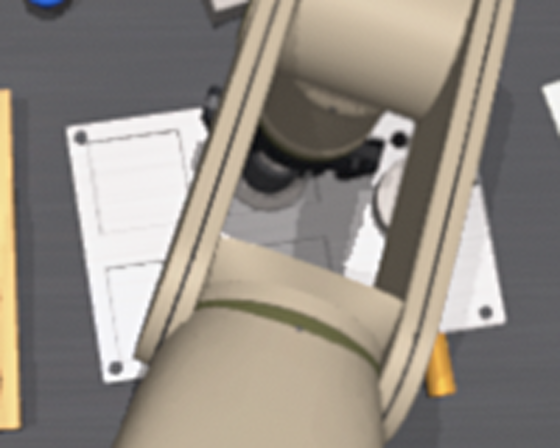

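```bash
python3 - <<'E'
from h import *
s=cap('side')
yaw=np.radians(6.6);R=np.array([[np.cos(yaw),-np.sin(yaw)],[np.sin(yaw),np.cos(yaw)]]);c0=np.array([.55995,-.19465])
for p,q in [((320,201),(433,227)),((258,316),(380,345)),((480,240),(600,269)),((430,356),(557,390))]:
    for a in(p,q):
        P=onz(s,220+a[0]/4,110+a[1]/4,.02)[:2]; print((R.T@(P-c0)*1000).round(1),end=' ')
    print()
E
```

```text
[ 87.7 -26.6] [ 14.6 -28.4] 
[88.4 80.1] [13.8 77.4] 
[-15.8 -27.4] [-90.9 -28.3] 
[-16.   75.7] [-91.5  75.8]
```

apply_moves:
  commands:
    - [20,2.5,1,0,0]
    - [20,2.5,1,-10,0]
    - [20,2.5,1,-16,0]
    - [20,2.5,1,-20,0]
    - [20,2.5,1,-23,0]
    - [20,2.5,1,-25,0]
    - [20,2.5,1,-25,0]
    - [20,2.5,1,-25,0]

```text
time: 5.35
tool_pos: [0.6137, -0.1821, 0.0454]
orientation: [-180.0, 0.0, 161.0]
ft_force: [0.2, -0.4, -5.2]
gripper_width: 0.545
```

```bash
python3 - <<'E'
from h import *
s=cap('side')
o=r.observe();print(o['tool_pos'],o['ft_force'],o['gripper_width'])
b=cv2.resize(s['img'][120:240,250:400],None,fx=5,fy=5,interpolation=cv2.INTER_CUBIC)
cv2.imwrite('pics/g.png',b)
E
```

```text
[ 0.61373567 -0.18207461  0.04551266] [-0.32913239  0.58158377 -4.23420654] 0.542984995881569
```

View pics/g.png

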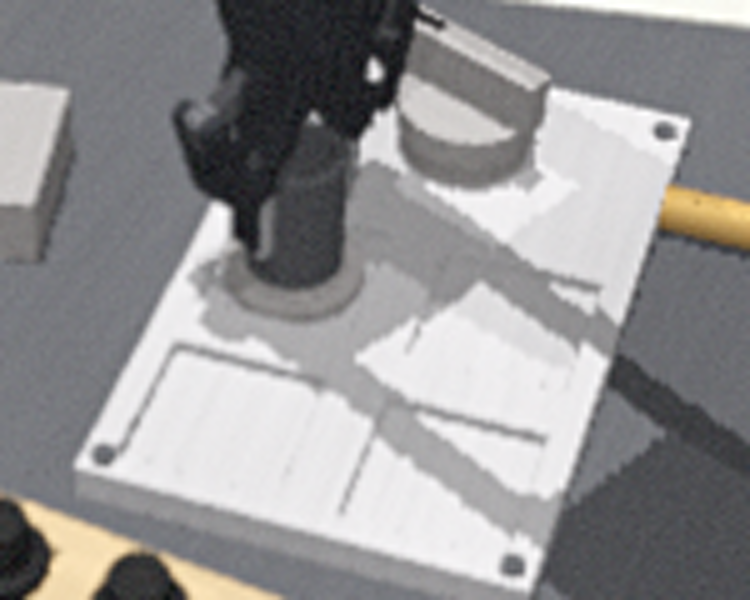

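apply_moves:
  commands:
    - [20,0,0,-1,0]
    - [20,0,0,-1.5,0]
    - [20,0,0,-1.5,0]

```text
time: 5.7
tool_pos: [0.6139, -0.1821, 0.0446]
orientation: [-180.0, 0.0, 161.0]
ft_force: [-4.2, 1.6, 2.4]
gripper_width: 0.542
```

apply_moves:
  commands:
    - [80,0,0,0,0]
    - [80,0,0,0,0]
    - [80,0,0,0,0]
    - [80,0,0,0,0]
    - [80,0,0,0,0]
    - [80,0,0,0,0]

```text
time: 6.3
tool_pos: [0.6136, -0.182, 0.0438]
orientation: [180.0, 0.0, 161.0]
ft_force: [0.1, -0.1, 0.0]
gripper_width: 0.939
```

apply_moves:
  commands:
    - [80,0,0,40,0]
    - [80,0,0,80,0]
    - [80,0,0,110,0]
    - [80,0,50,120,0]
    - [80,0,100,120,0]
    - [80,0,150,120,0]
    - [80,0,200,120,0]
    - [80,0,250,120,0]

```text
time: 7.1
tool_pos: [0.6133, 0.069, 0.164]
orientation: [180.0, 0.0, 161.0]
ft_force: [1.3, 0.1, 0.2]
gripper_width: 0.939
```

```bash
python3 - <<'E'
from h import *
t=cap('top','top3.png');s=cap('side','side3.png')
o=r.observe();print(o['tool_pos'],o['ft_force'],o['gripper_width'])
b=cv2.resize(s['img'][120:240,250:400],None,fx=3,fy=3,interpolation=cv2.INTER_CUBIC)
a=cv2.resize(t['img'][140:280,290:465],None,fx=3,fy=3,interpolation=cv2.INTER_CUBIC)
cv2.imwrite('pics/i.png',np.vstack([a[:360,:450],b[:,:450]]))
E
```

```text
[0.61297217 0.0734805  0.16391762] [-0.46930203 -0.24990289 -0.39454389] 0.9386753793132568
```

View pics/i.png

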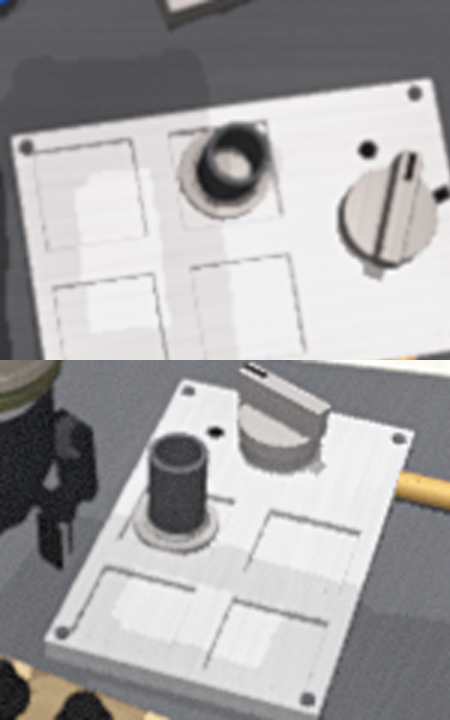

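```bash
python3 - <<'E'
from h import *
t=cap('top');s=cap('side')
def tri(a,b):
    o1,d1=ray(t,*a);o2,d2=ray(s,*b)
    A=np.array([d1,-d2]).T; k=np.linalg.lstsq(A,o2-o1,rcond=None)[0]
    return (o1+d1*k[0]+o2+d2*k[1])/2, np.linalg.norm(o1+d1*k[0]-o2-d2*k[1])
print(tri((368.7,191.3),(309,151)))
for z in(.092,): print(onz(t,368.7,191.3,z),onz(s,309,151,z))
for nm,c0,y in(('top',(.5607,-.1974),6.5),('side',(.55995,-.19465),6.6)):
    y=np.radians(y);R=np.array([[np.cos(y),-np.sin(y)],[np.sin(y),np.cos(y)]])
    P=onz(t,368.7,191.3,.092) if nm=='top' else onz(s,309,151,.092)
    print(nm,R.T@(P[:2]-c0))
b=cv2.resize(t['img'][165:235,330:395],None,fx=8,fy=8,interpolation=cv2.INTER_CUBIC)
cv2.imwrite('pics/j.png',b)
E
```

```text
(array([ 0.61333168, -0.18264442,  0.08695164]), np.float64(0.0009560793411676335))
[ 0.61178279 -0.18193985  0.092     ] [ 0.61147055 -0.17731935  0.092     ]
top [0.05250456 0.00957803]
side [0.05317104 0.01129417]
```

View pics/j.png

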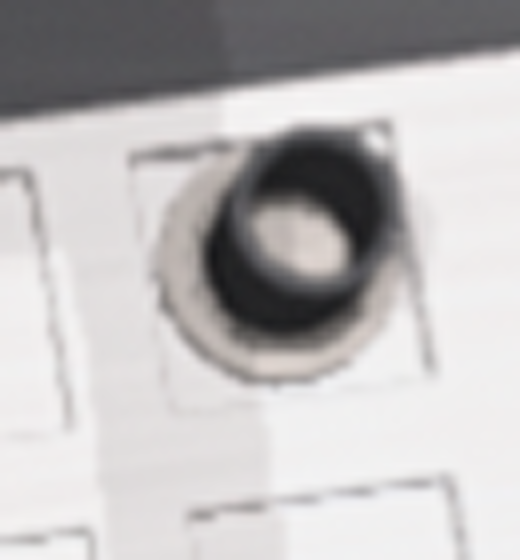

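```bash
python3 - <<'E'
from h import *
t=cap('top');s=cap('side')
print(r.observe()['tool_pos'])
for b in [(183,330,232,380),(252,375,302,420)]: print('S',flange(s,b))
E
```

```text
[0.61360398 0.0661416  0.16373633]
S (array([0.57050466, 0.32654404]), np.float64(0.00040849171299100844), np.int64(23))
S (array([0.42613711, 0.33268314]), np.float64(0.0007200609669908534), np.int64(20))
```

apply_moves:
  commands:
    - [85,-8,48,0,0]
    - [85,-16,96,0,0]
    - [85,-24,144,0,0]
    - [85,-32,192,0,0]
    - [85,-40,240,0,0]
    - [85,-42,258,0,0]
    - [85,-42,258,0,0]
    - [85,-42,258,0,0]

```text
time: 8.2
tool_pos: [0.5723, 0.3234, 0.1635]
orientation: [-179.9, 0.0, 160.9]
ft_force: [0.3, -0.7, -1.1]
gripper_width: 0.994
```

apply_moves:
  commands:
    - [85,0,0,0,0]
    - [85,0,0,0,0]

```text
time: 8.4
tool_pos: [0.5723, 0.3231, 0.1638]
orientation: [-180.0, 0.0, 160.8]
ft_force: [-0.5, -0.5, -0.9]
gripper_width: 0.995
```

apply_moves:
  commands:
    - [85,0,3,-50,0]
    - [85,0,3,-90,0]
    - [85,0,3,-120,0]
    - [85,0,3,-132,0]
    - [85,0,3,-132,0]
    - [85,0,3,-132,0]

```text
time: 9.0
tool_pos: [0.5729, 0.3281, 0.0337]
orientation: [179.9, 0.1, 161.0]
ft_force: [-0.1, 0.4, 0.3]
gripper_width: 0.998
```

apply_moves:
  commands:
    - [20,0,0,0,0]
    - [20,0,0,0,0]
    - [20,0,0,0,0]
    - [20,0,0,0,0]
    - [20,0,0,0,0]
    - [20,0,0,0,0]
    - [20,0,0,0,0]

```text
time: 9.7
tool_pos: [0.5727, 0.328, 0.0341]
orientation: [180.0, 0.1, 161.0]
ft_force: [-2.8, -4.2, 7.7]
gripper_width: 0.548
```

apply_moves:
  commands:
    - [20,0,0,50,0]
    - [20,0,0,100,0]
    - [20,0,0,120,0]
    - [20,-6,-48,120,0]
    - [20,-12,-96,120,0]
    - [20,-18,-144,120,0]
    - [20,-24,-192,120,0]
    - [20,-30,-240,120,0]

```text
time: 10.5
tool_pos: [0.5402, 0.0864, 0.1511]
orientation: [-180.0, -0.1, 161.0]
ft_force: [1.6, -1.3, -7.4]
gripper_width: 0.547
```

apply_moves:
  commands:
    - [20,-6,-48,0,0]
    - [20,-12,-96,0,0]
    - [20,-18,-144,0,0]
    - [20,-24,-192,0,0]
    - [20,-30,-240,0,0]
    - [20,-34,-282,0,0]
    - [20,-34,-282,0,0]
    - [20,-34,-282,0,0]

```text
time: 11.3
tool_pos: [0.5067, -0.1946, 0.1511]
orientation: [180.0, -0.1, 160.8]
ft_force: [-0.5, 0.2, -7.3]
gripper_width: 0.544
```

apply_moves:
  commands:
    - [20,0,0,-30,0]
    - [20,0,0,-60,0]
    - [20,0,0,-70,0]
    - [20,0,0,-70,0]
    - [20,0,0,-70,0]

```text
time: 11.8
tool_pos: [0.5082, -0.1935, 0.0828]
orientation: [180.0, 0.0, 161.0]
ft_force: [-0.0, 0.5, -6.7]
gripper_width: 0.547
```

apply_moves:
  commands:
    - [20,0,0,-15,0]
    - [20,0,0,-24,0]
    - [20,0,0,-29,0]
    - [20,0,0,-33,0]
    - [20,0,0,-35,0]
    - [20,0,0,-36,0]
    - [20,0,0,-36,0]

```text
time: 12.5
tool_pos: [0.5078, -0.1941, 0.0462]
orientation: [-180.0, 0.0, 161.0]
ft_force: [0.3, -0.4, -7.2]
gripper_width: 0.544
```

```bash
python3 - <<'E'
from h import *
t=cap('top');s=cap('side')
o=r.observe();print(o['tool_pos'],o['ft_force'],o['gripper_width'])
b=cv2.resize(s['img'][120:240,250:400],None,fx=4,fy=4,interpolation=cv2.INTER_CUBIC)
cv2.imwrite('pics/k.png',b)
E
```

```text
[ 0.50787707 -0.19412177  0.04612364] [ 0.01646539  0.63131886 -6.48378717] 0.548656853931109
```

View pics/k.png

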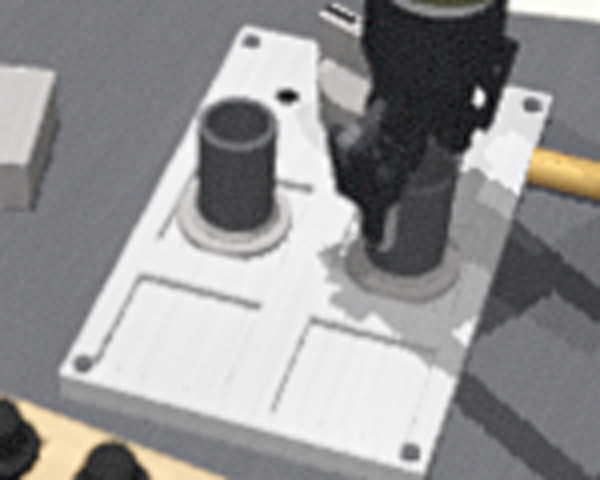

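Inside the pocket and hanging free; lower to the floor and release.

apply_moves:
  commands:
    - [20,0,0,-1,0]
    - [20,0,0,-1.5,0]
    - [20,0,0,-1.5,0]

```text
time: 12.9
tool_pos: [0.508, -0.1942, 0.0461]
orientation: [-180.0, 0.0, 161.0]
ft_force: [-9.3, 2.9, 9.2]
gripper_width: 0.55
```

apply_moves:
  commands:
    - [80,0,0,0,0]
    - [80,0,0,0,0]
    - [80,0,0,0,0]
    - [80,0,0,0,0]
    - [80,0,0,0,0]
    - [80,0,0,0,0]

```text
time: 13.5
tool_pos: [0.5076, -0.1939, 0.0442]
orientation: [180.0, -0.0, 161.0]
ft_force: [0.2, -0.7, -1.2]
gripper_width: 0.932
```

apply_moves:
  commands:
    - [80,0,0,40,0]
    - [80,0,0,80,0]
    - [80,0,0,110,0]
    - [80,-8,50,115,0]
    - [80,-16,100,115,0]
    - [80,-24,150,115,0]
    - [80,-32,200,115,0]
    - [80,-40,250,115,0]

```text
time: 14.3
tool_pos: [0.4675, 0.0544, 0.1595]
orientation: [180.0, 0.0, 161.0]
ft_force: [2.1, 0.5, -0.5]
gripper_width: 0.935
```

apply_moves:
  commands:
    - [85,-8,50,0,0]
    - [85,-16,100,0,0]
    - [85,-24,150,0,0]
    - [85,-32,200,0,0]
    - [85,-40,250,0,0]
    - [85,-40,276,0,0]
    - [85,-40,276,0,0]
    - [85,-40,276,0,0]

```text
time: 15.1
tool_pos: [0.4277, 0.329, 0.159]
orientation: [-180.0, -0.0, 161.1]
ft_force: [0.7, -0.0, -0.8]
gripper_width: 0.995
```

```bash
python3 - <<'E'
from h import *
t=cap('top','top4.png');s=cap('side','side4.png')
o=r.observe();print(o['tool_pos'],o['ft_force'],o['gripper_width'])
for b in [(252,375,302,420)]: print('S',flange(s,b))
E
```

```text
[0.42816963 0.32776609 0.15905706] [-0.54792273 -0.27857045 -0.91168656] 0.9966644009541225
S (array([0.42697233, 0.332295  ]), np.float64(0.0008623407677463844), np.int64(17))
```

View pics/side4.png

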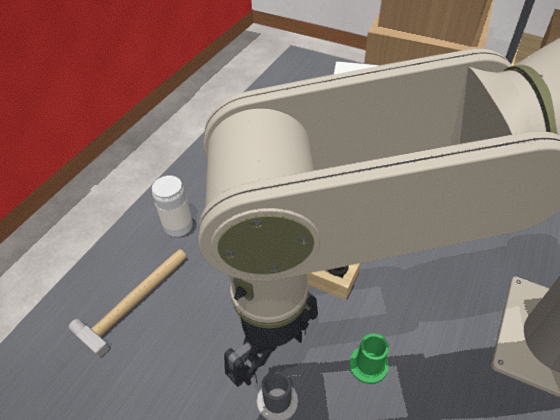

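View pics/top4.png

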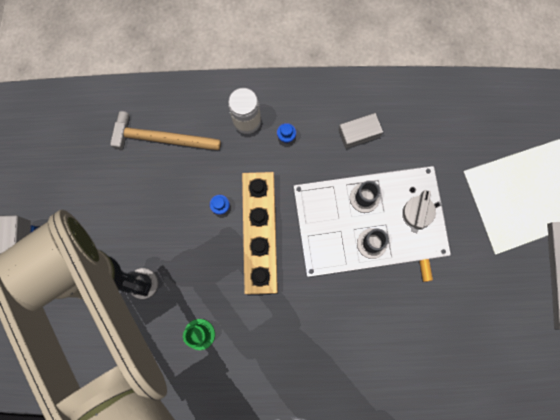

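apply_moves:
  commands:
    - [85,0,4,-50,0]
    - [85,0,4,-90,0]
    - [85,0,4,-115,0]
    - [85,0,4,-126,0]
    - [85,0,4,-126,0]
    - [85,0,4,-126,0]

```text
time: 15.8
tool_pos: [0.4293, 0.3327, 0.0348]
orientation: [179.9, 0.1, 160.9]
ft_force: [0.4, 0.3, -0.0]
gripper_width: 0.993
```

apply_moves:
  commands:
    - [20,0,0,0,0]
    - [20,0,0,0,0]
    - [20,0,0,0,0]
    - [20,0,0,0,0]
    - [20,0,0,0,0]
    - [20,0,0,0,0]
    - [20,0,0,0,0]

```text
time: 16.5
tool_pos: [0.4291, 0.3329, 0.035]
orientation: [179.9, 0.1, 161.0]
ft_force: [-1.0, -4.5, 8.5]
gripper_width: 0.541
```

apply_moves:
  commands:
    - [20,0,0,50,0]
    - [20,0,0,100,0]
    - [20,0,0,120,0]
    - [20,18,-43,120,0]
    - [20,36,-86,120,0]
    - [20,54,-129,120,0]
    - [20,72,-172,120,0]
    - [20,90,-215,120,0]

```text
time: 17.3
tool_pos: [0.5175, 0.116, 0.1524]
orientation: [-180.0, -0.1, 161.0]
ft_force: [0.9, 0.7, -7.2]
gripper_width: 0.543
```

apply_moves:
  commands:
    - [20,18,-43,0,0]
    - [20,36,-86,0,0]
    - [20,54,-129,0,0]
    - [20,72,-172,0,0]
    - [20,82,-196,0,0]
    - [20,82,-196,0,0]
    - [20,82,-196,-40,0]
    - [20,82,-196,-65,0]

```text
time: 18.1
tool_pos: [0.5987, -0.0777, 0.0858]
orientation: [180.0, -0.1, 161.0]
ft_force: [-1.0, 0.2, -8.4]
gripper_width: 0.54
```

apply_moves:
  commands:
    - [20,0,0,-5,0]
    - [20,0,0,-5,0]
    - [20,0,0,-5,0]

```text
time: 18.4
tool_pos: [0.601, -0.0781, 0.0848]
orientation: [180.0, 0.1, 161.0]
ft_force: [0.2, -0.2, -5.6]
gripper_width: 0.541
```

apply_moves:
  commands:
    - [20,0,0,-15,0]
    - [20,0,0,-25,0]
    - [20,0,0,-30,0]
    - [20,0,0,-34,0]
    - [20,0,0,-36,0]
    - [20,0,0,-37,0]
    - [20,0,0,-37,0]

```text
time: 19.1
tool_pos: [0.6004, -0.0784, 0.0471]
orientation: [180.0, 0.0, 161.0]
ft_force: [-2.0, -0.5, -1.9]
gripper_width: 0.542
```

```bash
python3 - <<'E'
from h import *
t=cap('top');s=cap('side')
o=r.observe();print(o['tool_pos'],o['ft_force'],o['gripper_width'])
b=cv2.resize(s['img'][120:240,250:400],None,fx=4,fy=4,interpolation=cv2.INTER_CUBIC)
cv2.imwrite('pics/l.png',b)
E
```

```text
[ 0.60043215 -0.07840857  0.04709962] [-3.56011681  0.24558976  1.30915242] 0.5442134766753317
```

View pics/l.png

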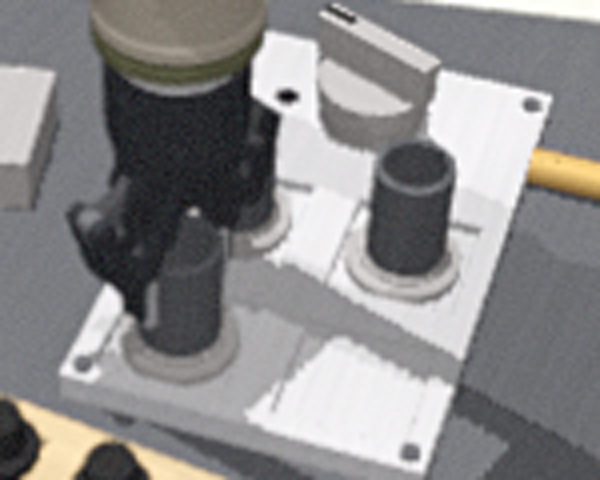

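apply_moves:
  commands:
    - [75,0,0,0,0]
    - [75,0,0,0,0]
    - [75,0,0,0,0]
    - [75,0,0,0,0]
    - [75,0,0,0,0]
    - [75,0,0,0,0]

```text
time: 19.8
tool_pos: [0.6002, -0.0783, 0.0463]
orientation: [180.0, 0.0, 161.0]
ft_force: [0.2, 0.7, 0.1]
gripper_width: 0.877
```

apply_moves:
  commands:
    - [75,0,0,40,0]
    - [75,0,0,80,0]
    - [60,10,40,85,0]
    - [60,20,80,85,0]
    - [60,33,125,85,0]
    - [60,33,138,85,0]
    - [60,33,138,85,0]
    - [60,33,138,85,0]

```text
time: 20.6
tool_pos: [0.6328, 0.0592, 0.131]
orientation: [-180.0, -0.0, 161.0]
ft_force: [-1.1, -0.2, 0.4]
gripper_width: 0.703
```

```bash
python3 - <<'E'
from h import *
t=cap('top','top5.png');s=cap('side','side5.png')
o=r.observe();print(o['tool_pos'],o['ft_force'],o['gripper_width'])
a=cv2.resize(s['img'][120:320,200:400],None,fx=3,fy=3,interpolation=cv2.INTER_CUBIC)
cv2.imwrite('pics/m.png',a)
a=cv2.resize(t['img'][150:310,230:460],None,fx=3,fy=3,interpolation=cv2.INTER_CUBIC)
cv2.imwrite('pics/n.png',a)
E
```

```text
[0.63288679 0.05821884 0.13113936] [-0.02677393  0.36198628  0.08804954] 0.7020205999743248
```

View pics/m.png

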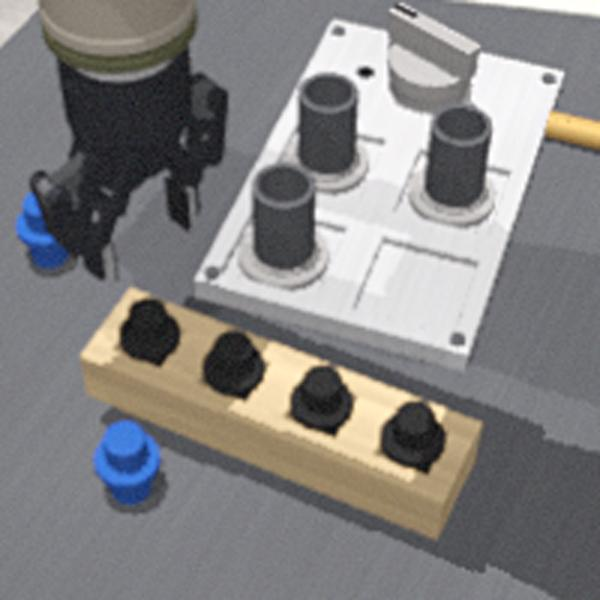

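View pics/n.png

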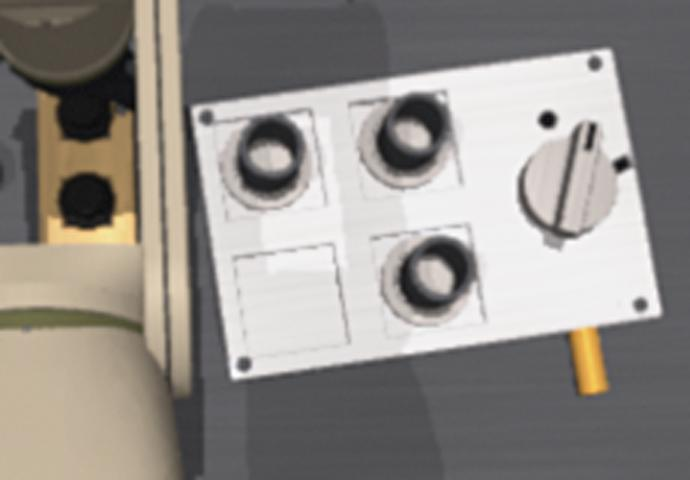

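```bash
python3 - <<'E'
from h import *
t=cap('top');s=cap('side')
print(r.observe()['tool_pos'])
for a in [(150,311),(235,346),(323,381),(414,416)]: print('bung S',onz(s,200+(a[0]+.5)/3-.5,120+(a[1]+.5)/3-.5,.075).round(4))
for a in [(284,187),(329,95),(460,127)]: print('rim S',onz(s,200+(a[0]+.5)/3-.5,120+(a[1]+.5)/3-.5,.092).round(4))
for a in [(270,153),(416,130),(436,272)]: print('rim T',onz(t,230+(a[0]+.5)/3-.5,150+(a[1]+.5)/3-.5,.092).round(4))
E
```

```text
[0.63300354 0.0581506  0.13127207]
bung S [0.632 0.061 0.075]
bung S [0.566  0.0616 0.075 ]
bung S [0.501  0.0614 0.075 ]
bung S [0.4369 0.0603 0.075 ]
rim S [ 0.5964 -0.0717  0.092 ]
rim S [ 0.6103 -0.1766  0.092 ]
rim S [ 0.5069 -0.1886  0.092 ]
rim T [ 0.5933 -0.0753  0.092 ]
rim T [ 0.6081 -0.181   0.092 ]
rim T [ 0.5051 -0.1905  0.092 ]
```

apply_moves:
  commands:
    - [60,0,0,-40,0]
    - [60,0,0,-60,0]
    - [60,0,0,-70,0]
    - [60,0,0,-74,0]
    - [60,0,0,-74,0]
    - [60,0,0,-74,0]

```text
time: 21.4
tool_pos: [0.6342, 0.0595, 0.0589]
orientation: [180.0, 0.1, 161.0]
ft_force: [0.5, -0.6, 0.2]
gripper_width: 0.707
```

apply_moves:
  commands:
    - [5,0,0,0,0]
    - [5,0,0,0,0]
    - [5,0,0,0,0]
    - [5,0,0,0,0]
    - [5,0,0,0,0]
    - [5,0,0,0,0]
    - [5,0,0,0,0]

```text
time: 22.1
tool_pos: [0.6339, 0.0598, 0.0586]
orientation: [180.0, 0.1, 161.0]
ft_force: [-1.0, 0.6, 6.4]
gripper_width: 0.3
```

apply_moves:
  commands:
    - [5,0,0,40,0]
    - [5,0,0,80,0]
    - [5,0,0,95,0]
    - [5,-11,-46,95,0]
    - [5,-22,-92,95,0]
    - [5,-34,-130,95,0]
    - [5,-35,-138,95,0]
    - [5,-35,-138,95,0]

```text
time: 22.9
tool_pos: [0.5977, -0.0796, 0.1519]
orientation: [180.0, -0.0, 160.8]
ft_force: [-0.1, 0.1, -0.5]
gripper_width: 0.299
```

apply_moves:
  commands:
    - [5,0,0,-3,0]
    - [5,0,0,-6,0]
    - [5,0,0,-6,0]

```text
time: 23.2
tool_pos: [0.5979, -0.0768, 0.1452]
orientation: [180.0, -0.1, 161.1]
ft_force: [0.5, 0.1, -1.9]
gripper_width: 0.296
```

```bash
python3 - <<'E'
from h import *
t=cap('top','top6.png');s=cap('side','side6.png')
o=r.observe();print(o['tool_pos'],o['ft_force'],o['gripper_width'])
a=cv2.resize(s['img'][120:240,240:360],None,fx=6,fy=6,interpolation=cv2.INTER_CUBIC)
cv2.imwrite('pics/m.png',a[:600])
a=cv2.resize(t['img'][150:290,270:400],None,fx=4,fy=4,interpolation=cv2.INTER_CUBIC)
cv2.imwrite('pics/n.png',a)
E
```

```text
[ 0.59811606 -0.0772443   0.14588996] [-0.20724087 -0.22469988 -0.32981094] 0.2988564299120166
```

View pics/m.png

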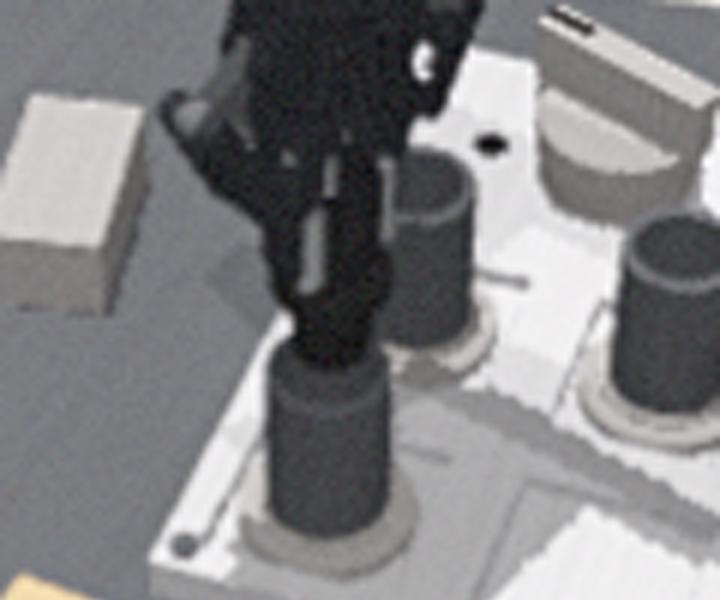

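View pics/n.png

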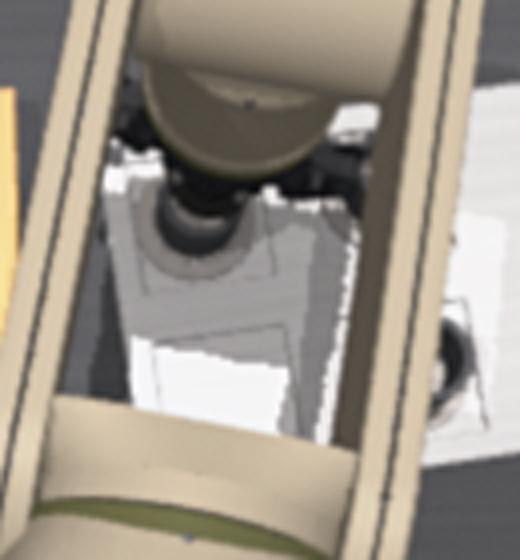

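apply_moves:
  commands:
    - [5,2.5,-1,0,0]
    - [5,2.5,-1,-5,0]
    - [5,2.5,-1,-10,0]
    - [5,2.5,-1,-15,0]
    - [5,2.5,-1,-20,0]
    - [5,2.5,-1,-20,0]
    - [5,2.5,-1,-20,0]

```text
time: 24.0
tool_pos: [0.6003, -0.0792, 0.1259]
orientation: [180.0, -0.0, 161.0]
ft_force: [-0.1, 0.7, -0.4]
gripper_width: 0.306
```

```bash
python3 - <<'E'
from h import *
t=cap('top','top6.png');s=cap('side','side6.png')
o=r.observe();print(o['tool_pos'],o['ft_force'],o['gripper_width'])
a=cv2.resize(s['img'][120:240,240:360],None,fx=6,fy=6,interpolation=cv2.INTER_CUBIC)
cv2.imwrite('pics/m.png',a[:600])
E
```

```text
[ 0.60058518 -0.07925361  0.1264033 ] [-0.28658704  0.73909409 -0.4982593 ] 0.2995922863255402
```

View pics/m.png

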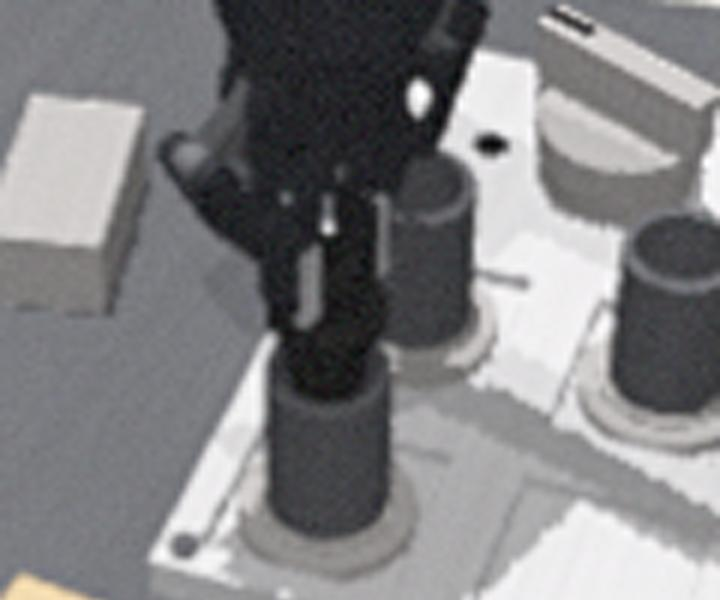

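apply_moves:
  commands:
    - [5,0,0,-5,0]
    - [5,0,0,-10,0]
    - [5,0,0,-14,0]
    - [5,0,0,-17,0]
    - [5,0,0,-19,0]
    - [5,0,0,-20,0]
    - [5,0,0,-20,0]

```text
time: 24.8
tool_pos: [0.6007, -0.079, 0.1064]
orientation: [180.0, -0.0, 161.0]
ft_force: [-1.8, 3.8, 2.7]
gripper_width: 0.305
```

apply_moves:
  commands:
    - [5,0,0,-1,0]
    - [5,0,0,-2,0]
    - [5,0,0,-2,0]
    - [5,0,0,-2,0]

```text
time: 25.2
tool_pos: [0.6015, -0.0789, 0.1062]
orientation: [179.9, 0.1, 161.0]
ft_force: [-5.3, 5.7, 12.3]
gripper_width: 0.299
```

apply_moves:
  commands:
    - [60,0,0,0,0]
    - [60,0,0,0,0]
    - [60,0,0,0,0]
    - [60,0,0,0,0]
    - [60,0,0,0,0]

```text
time: 25.7
tool_pos: [0.6005, -0.0795, 0.104]
orientation: [-180.0, -0.0, 161.0]
ft_force: [0.2, 0.2, -0.2]
gripper_width: 0.706
```

apply_moves:
  commands:
    - [60,0,0,30,0]
    - [60,0,0,60,0]
    - [60,0,40,60,0]
    - [60,-10,80,60,0]
    - [60,-20,120,60,0]
    - [60,-33,138,60,0]
    - [60,-33,138,60,0]
    - [60,-33,138,60,0]

```text
time: 26.5
tool_pos: [0.5677, 0.0588, 0.1644]
orientation: [-180.0, 0.0, 161.1]
ft_force: [0.3, 0.0, -0.1]
gripper_width: 0.704
```

```bash
python3 - <<'E'
from h import *
t=cap('top','top7.png');s=cap('side','side7.png')
o=r.observe();print(o['tool_pos'],o['ft_force'],o['gripper_width'])
a=cv2.resize(s['img'][120:320,200:400],None,fx=4,fy=4,interpolation=cv2.INTER_CUBIC)
cv2.imwrite('pics/m.png',a[:600])
E
```

```text
[0.56802867 0.05782096 0.1643675 ] [-0.95541926  0.10840233 -0.12769655] 0.7040427543622864
```

View pics/m.png

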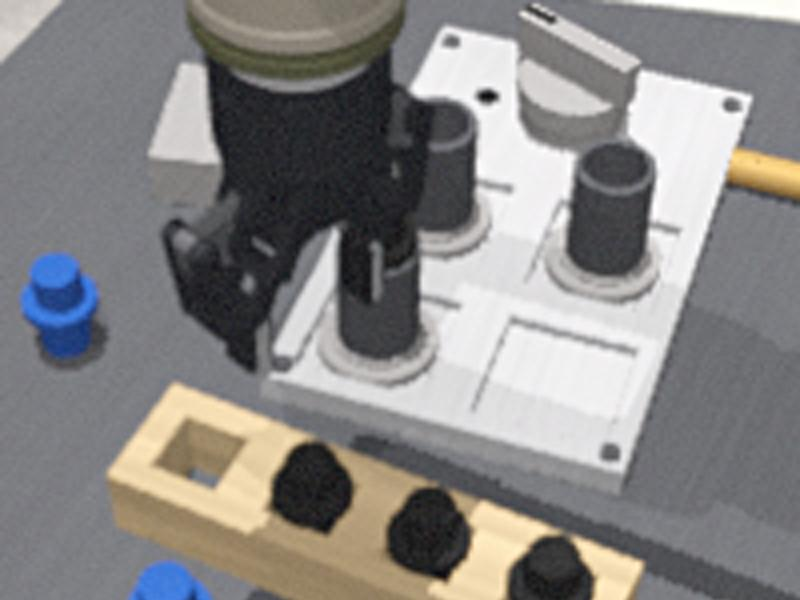

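View pics/top7.png

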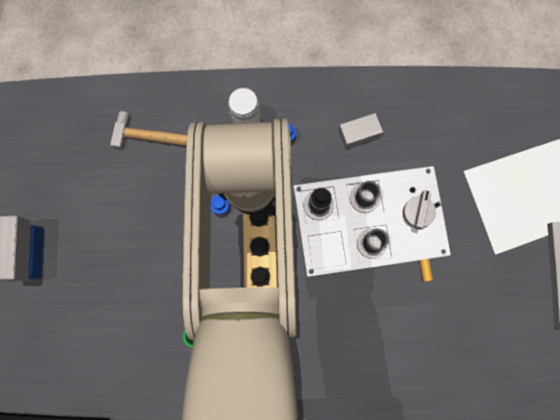

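apply_moves:
  commands:
    - [60,0,1,-45,0]
    - [60,0,1,-80,0]
    - [60,0,1,-100,0]
    - [60,0,1,-106,0]
    - [60,0,1,-106,0]
    - [60,0,1,-106,0]

```text
time: 27.2
tool_pos: [0.5689, 0.0592, 0.0598]
orientation: [180.0, 0.1, 160.9]
ft_force: [0.2, 0.9, 0.2]
gripper_width: 0.704
```

apply_moves:
  commands:
    - [5,0,0,0,0]
    - [5,0,0,0,0]
    - [5,0,0,0,0]
    - [5,0,0,0,0]
    - [5,0,0,0,0]
    - [5,0,0,0,0]
    - [5,0,0,0,0]

```text
time: 27.9
tool_pos: [0.5688, 0.0597, 0.06]
orientation: [180.0, 0.1, 161.0]
ft_force: [-0.9, -0.5, 6.1]
gripper_width: 0.298
```

apply_moves:
  commands:
    - [5,0,0,45,0]
    - [5,0,0,90,0]
    - [5,0,0,130,0]
    - [5,0,-45,135,0]
    - [5,0,-90,135,0]
    - [5,10,-135,135,0]
    - [5,25,-180,135,0]
    - [5,40,-220,135,0]

```text
time: 28.7
tool_pos: [0.6079, -0.1625, 0.1941]
orientation: [-180.0, 0.1, 161.0]
ft_force: [0.6, 0.4, -0.4]
gripper_width: 0.299
```

apply_moves:
  commands:
    - [5,6,-22,0,0]
    - [5,6,-22,0,0]
    - [5,6,-22,-25,0]
    - [5,6,-22,-45,0]
    - [5,6,-22,-45,0]
    - [5,6,-22,-45,0]

```text
time: 29.3
tool_pos: [0.6133, -0.1813, 0.1485]
orientation: [180.0, -0.0, 161.0]
ft_force: [0.3, 0.0, -0.6]
gripper_width: 0.303
```

```bash
python3 - <<'E'
from h import *
t=cap('top','top8.png');s=cap('side','side8.png')
o=r.observe();print(o['tool_pos'],o['ft_force'],o['gripper_width'])
a=cv2.resize(s['img'][100:220,250:370],None,fx=5,fy=5,interpolation=cv2.INTER_CUBIC)
cv2.imwrite('pics/m.png',a[:600])
E
```

```text
[ 0.61446835 -0.18203608  0.15019764] [ 0.91080504  0.01247391 -0.56763928] 0.2975380225905076
```

View pics/m.png

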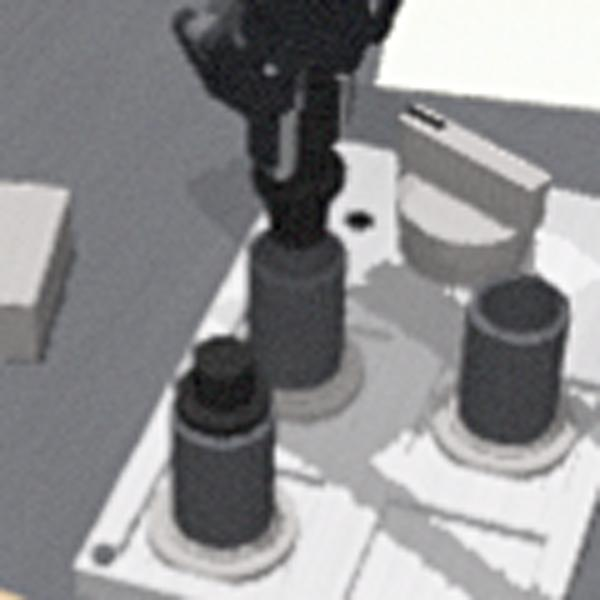

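apply_moves:
  commands:
    - [5,0,0,-5,0]
    - [5,0,0,-10,0]
    - [5,0,0,-15,0]
    - [5,0,0,-20,0]
    - [5,0,0,-25,0]
    - [5,0,0,-25,0]
    - [5,0,0,-25,0]

```text
time: 30.1
tool_pos: [0.6134, -0.1823, 0.123]
orientation: [-180.0, -0.0, 161.0]
ft_force: [-0.5, -0.2, -0.8]
gripper_width: 0.302
```

apply_moves:
  commands:
    - [5,0,0,-5,0]
    - [5,0,0,-10,0]
    - [5,0,0,-14,0]
    - [5,0,0,-16,0]
    - [5,0,0,-18,0]
    - [5,0,0,-18,0]

```text
time: 30.7
tool_pos: [0.6141, -0.1825, 0.1073]
orientation: [-180.0, 0.1, 161.0]
ft_force: [-5.0, 1.4, 11.7]
gripper_width: 0.307
```

apply_moves:
  commands:
    - [60,0,0,0,0]
    - [60,0,0,0,0]
    - [60,0,0,0,0]
    - [60,0,0,0,0]
    - [60,0,0,0,0]

```text
time: 31.2
tool_pos: [0.6135, -0.1823, 0.105]
orientation: [180.0, -0.0, 161.0]
ft_force: [-0.4, -0.6, -0.2]
gripper_width: 0.71
```

apply_moves:
  commands:
    - [60,0,0,30,0]
    - [60,0,0,60,0]
    - [60,-20,43,60,0]
    - [60,-40,86,60,0]
    - [60,-60,130,60,0]
    - [60,-80,174,60,0]
    - [60,-100,218,60,0]
    - [60,-110,241,60,0]

```text
time: 32.0
tool_pos: [0.5019, 0.0616, 0.1652]
orientation: [180.0, -0.0, 161.1]
ft_force: [1.0, -0.4, 0.2]
gripper_width: 0.703
```

apply_moves:
  commands:
    - [60,0,0,0,0]
    - [60,0,0,0,0]
    - [60,0,0,0,0]

```text
time: 32.3
tool_pos: [0.5041, 0.0579, 0.1654]
orientation: [-180.0, 0.0, 161.0]
ft_force: [0.9, -0.1, 0.7]
gripper_width: 0.704
```

```bash
python3 - <<'E'
from h import *
t=cap('top','top9.png');s=cap('side','side9.png')
o=r.observe();print(o['tool_pos'],o['ft_force'],o['gripper_width'])
a=cv2.resize(s['img'][110:310,220:420],None,fx=3,fy=3,interpolation=cv2.INTER_CUBIC)
cv2.imwrite('pics/m.png',a[:600])
E
```

```text
[0.50403881 0.05765792 0.16526418] [-0.15887328  0.02045237  0.06655695] 0.7018658470656088
```

View pics/m.png

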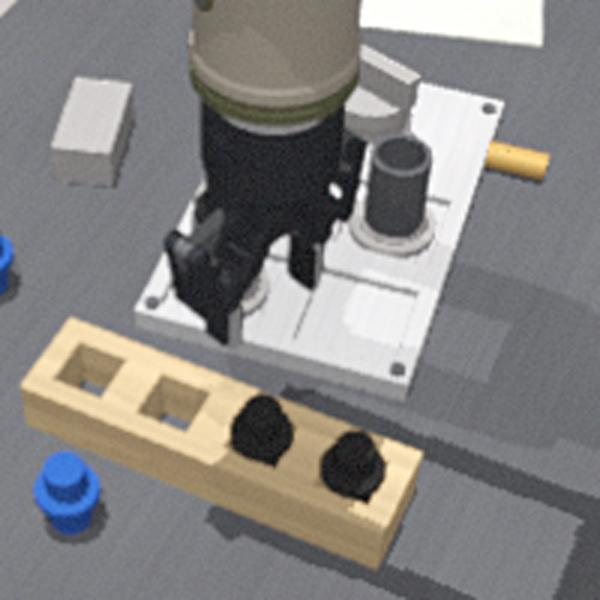

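apply_moves:
  commands:
    - [60,0,1,-45,0]
    - [60,0,1,-80,0]
    - [60,0,1,-100,0]
    - [60,0,1,-107,0]
    - [60,0,1,-107,0]
    - [60,0,1,-107,0]

```text
time: 33.0
tool_pos: [0.5047, 0.0593, 0.0596]
orientation: [180.0, 0.1, 161.0]
ft_force: [-0.6, -0.4, 0.3]
gripper_width: 0.703
```

apply_moves:
  commands:
    - [5,0,0,0,0]
    - [5,0,0,0,0]
    - [5,0,0,0,0]
    - [5,0,0,0,0]
    - [5,0,0,0,0]
    - [5,0,0,0,0]
    - [5,0,0,0,0]

```text
time: 33.7
tool_pos: [0.5048, 0.0597, 0.06]
orientation: [180.0, 0.1, 161.0]
ft_force: [-1.6, 0.0, 5.6]
gripper_width: 0.304
```

apply_moves:
  commands:
    - [5,0,0,45,0]
    - [5,0,0,90,0]
    - [5,0,0,130,0]
    - [5,0,-48,130,0]
    - [5,0,-96,130,0]
    - [5,2,-144,130,0]
    - [5,4,-192,130,0]
    - [5,4,-235,130,0]

```text
time: 34.5
tool_pos: [0.5076, -0.1775, 0.189]
orientation: [-180.0, 0.1, 161.0]
ft_force: [0.6, 0.7, -0.7]
gripper_width: 0.299
```

apply_moves:
  commands:
    - [5,0,-19,0,0]
    - [5,0,-19,0,0]
    - [5,0,-19,-25,0]
    - [5,0,-19,-40,0]
    - [5,0,-19,-40,0]
    - [5,0,-19,-40,0]

```text
time: 35.1
tool_pos: [0.5074, -0.1934, 0.1481]
orientation: [180.0, -0.1, 161.0]
ft_force: [0.9, -0.1, -0.1]
gripper_width: 0.299
```

```bash
python3 - <<'E'
from h import *
t=cap('top','top10.png');s=cap('side','side10.png')
o=r.observe();print(o['tool_pos'],o['ft_force'],o['gripper_width'])
a=cv2.resize(s['img'][100:220,270:390],None,fx=5,fy=5,interpolation=cv2.INTER_CUBIC)
cv2.imwrite('pics/m.png',a[:600])
E
```

```text
[ 0.50824213 -0.1940532   0.14940199] [-0.04963877 -0.8094829  -0.2937524 ] 0.29813991288385117
```

View pics/m.png

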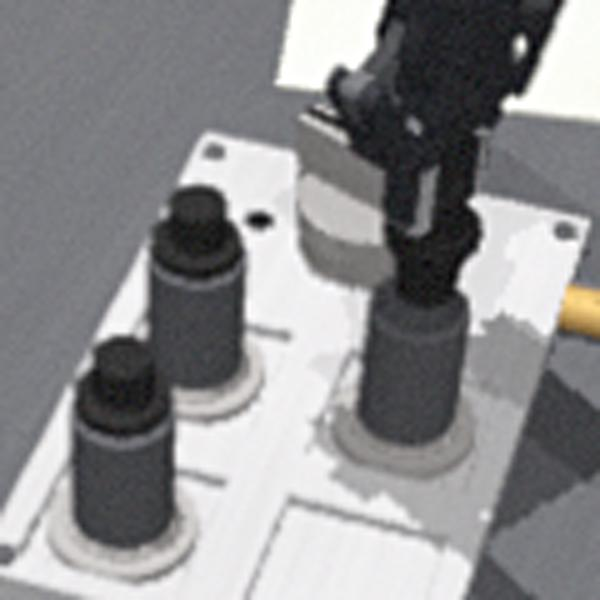

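apply_moves:
  commands:
    - [5,2.5,-0.5,0,0]
    - [5,2.5,-0.5,-5,0]
    - [5,2.5,-0.5,-10,0]
    - [5,2.5,-0.5,-15,0]
    - [5,2.5,-0.5,-20,0]
    - [5,2.5,-0.5,-22,0]
    - [5,2.5,-0.5,-22,0]

```text
time: 35.9
tool_pos: [0.5097, -0.1947, 0.1256]
orientation: [180.0, -0.1, 161.0]
ft_force: [0.4, -0.2, -0.7]
gripper_width: 0.294
```

```bash
python3 - <<'E'
from h import *
s=cap('side','side10.png')
o=r.observe();print(o['tool_pos'],o['ft_force'],o['gripper_width'])
a=cv2.resize(s['img'][100:220,270:390],None,fx=5,fy=5,interpolation=cv2.INTER_CUBIC)
cv2.imwrite('pics/m.png',a[:600])
E
```

```text
[ 0.50992663 -0.19475875  0.12605312] [ 0.08548847  0.01891112 -0.31296689] 0.2982326384473646
```

View pics/m.png

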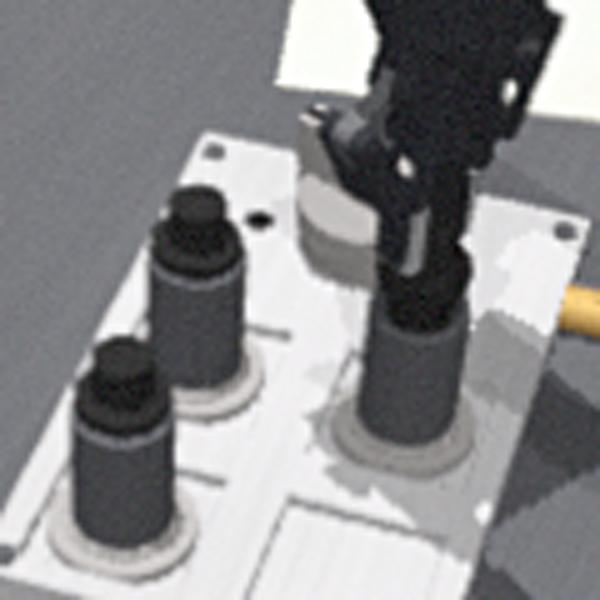

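The tip is in the mouth, centred, with no contact force. Pushing home.

apply_moves:
  commands:
    - [5,0,0,-5,0]
    - [5,0,0,-10,0]
    - [5,0,0,-14,0]
    - [5,0,0,-17,0]
    - [5,0,0,-19,0]
    - [5,0,0,-20.5,0]
    - [5,0,0,-20.5,0]

```text
time: 36.65
tool_pos: [0.5104, -0.1949, 0.1071]
orientation: [-180.0, 0.0, 161.0]
ft_force: [-4.8, 2.1, 8.0]
gripper_width: 0.299
```

apply_moves:
  commands:
    - [60,0,0,0,0]
    - [60,0,0,0,0]
    - [60,0,0,0,0]
    - [60,0,0,0,0]
    - [60,0,0,0,0]

```text
time: 37.15
tool_pos: [0.51, -0.1948, 0.1056]
orientation: [-180.0, -0.0, 161.0]
ft_force: [0.7, -0.6, 0.3]
gripper_width: 0.702
```

apply_moves:
  commands:
    - [60,0,0,40,0]
    - [60,0,0,80,0]
    - [60,-20,50,100,0]
    - [60,-40,100,100,0]
    - [60,-50,150,100,0]
    - [60,-60,200,100,0]
    - [60,-60,250,100,0]
    - [60,-60,280,100,0]

```text
time: 37.95
tool_pos: [0.4494, 0.0874, 0.2062]
orientation: [180.0, 0.1, 161.0]
ft_force: [0.6, -0.1, -0.6]
gripper_width: 0.704
```

```bash
python3 - <<'E'
from h import *
t=cap('top','top11.png');s=cap('side','side11.png')
o=r.observe();print(o['tool_pos'],o['ft_force'],o['gripper_width'])
a=cv2.resize(t['img'][155:285,285:460],None,fx=4.5,fy=4.5,interpolation=cv2.INTER_CUBIC)
cv2.imwrite('pics/m.png',a[:600])
a=cv2.resize(t['img'][170:250,390:455],None,fx=7,fy=7,interpolation=cv2.INTER_CUBIC)
cv2.imwrite('pics/n.png',a)
E
```

```text
[0.44947072 0.08986663 0.20602679] [-0.66412595 -1.13331092 -0.06957039] 0.7056262733759378
```

View pics/m.png

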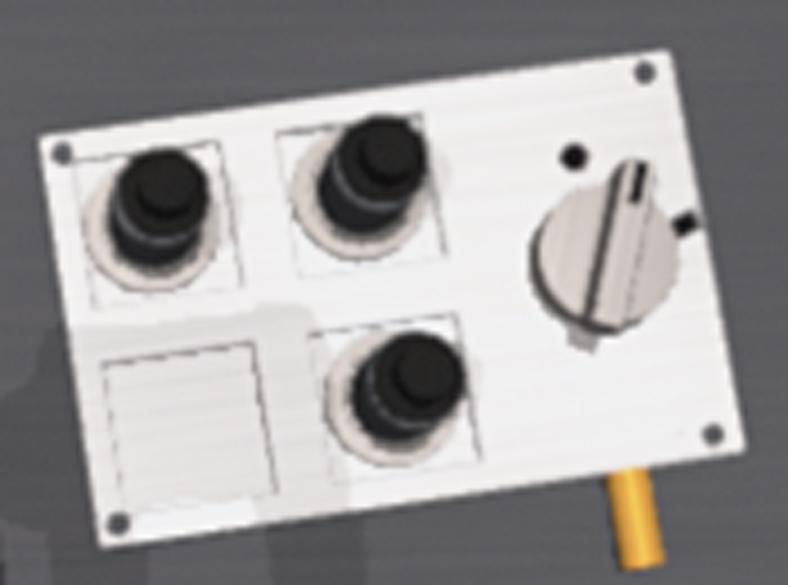

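View pics/n.png

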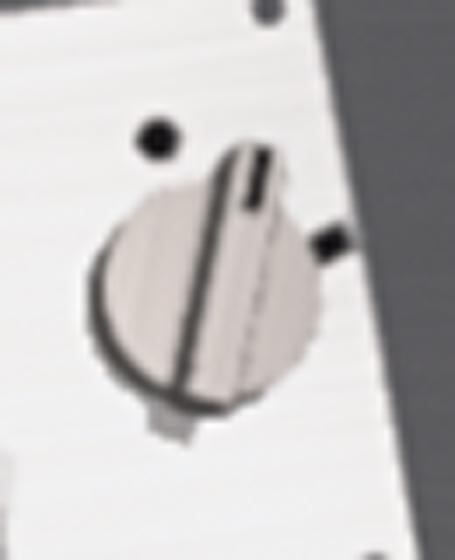

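View pics/side11.png

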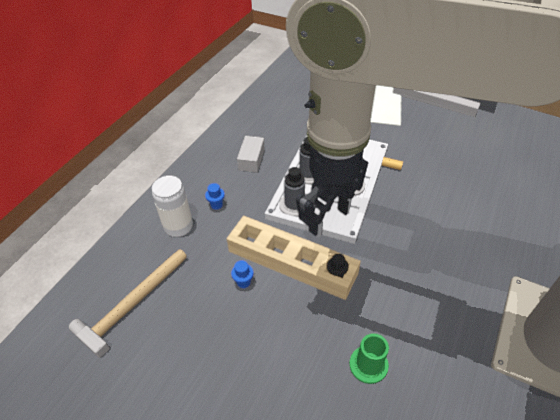

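```bash
python3 - <<'E'
from h import *
t=cap('top')
f=lambda p,z:onz(t,390+(p[0]+.5)/7-.5,170+(p[1]+.5)/7-.5,z)[:2]
for a,b in [((238,165),(193,393)),((265,150),(252,208)),((276,220),(240,392))]:
    P,Q=f(a,.085),f(b,.085); d=P-Q; print(P,Q,np.degrees(np.arctan2(d[1],d[0])))
print(f((158,138),.02),f((328,242),.02))
# ring disc centre in px at z=.053: circle left ~103 , right ~322
print(f((212,297),.053))
E
```

```text
[ 0.6070117  -0.30399768] [ 0.53549216 -0.28514947] -14.763998468216272
[ 0.61164965 -0.31295508] [ 0.59326332 -0.30753727] -16.4184053355682
[ 0.58931866 -0.31493355] [ 0.53547576 -0.29998133] -15.52002116388865
[ 0.63010108 -0.29520169] [ 0.594133   -0.35017186]
[ 0.57088447 -0.30132102]
```

apply_moves:
  commands:
    - [40,15,-48,0,0.06]
    - [40,30,-96,0,0.06]
    - [40,45,-144,0,0.06]
    - [40,60,-192,0,0.06]
    - [40,75,-240,0,0.06]
    - [40,90,-288,0,0.06]
    - [40,105,-335,0,0.06]
    - [40,120,-380,0,0.06]

```text
time: 38.9
tool_pos: [0.5694, -0.2987, 0.2055]
orientation: [-180.0, -0.0, 164.3]
ft_force: [1.4, -0.0, 0.9]
gripper_width: 0.468
```

apply_moves:
  commands:
    - [40,2,-8,0,0]
    - [40,2,-8,-40,0]
    - [40,2,-8,-80,0]
    - [40,2,-8,-90,0]
    - [40,2,-8,-90,0]
    - [40,2,-8,-90,0]

```text
time: 39.5
tool_pos: [0.5727, -0.3035, 0.1178]
orientation: [-180.0, 0.1, 164.4]
ft_force: [1.1, 0.2, 0.2]
gripper_width: 0.466
```

```bash
python3 - <<'E'
from h import *
t=cap('top');s=cap('side')
o=r.observe();print(o['tool_pos'],o['orientation'],o['ft_force'],o['gripper_width'])
a=cv2.resize(s['img'][70:220,250:430],None,fx=4,fy=4,interpolation=cv2.INTER_CUBIC)
cv2.imwrite('pics/m.png',a[:600])
E
```

```text
[ 0.57361695 -0.30376546  0.11903048] [-179.91969013    0.25134142  164.43820761] [-0.31824624 -0.52945599 -0.00789732] 0.4663660151737254
```

View pics/m.png

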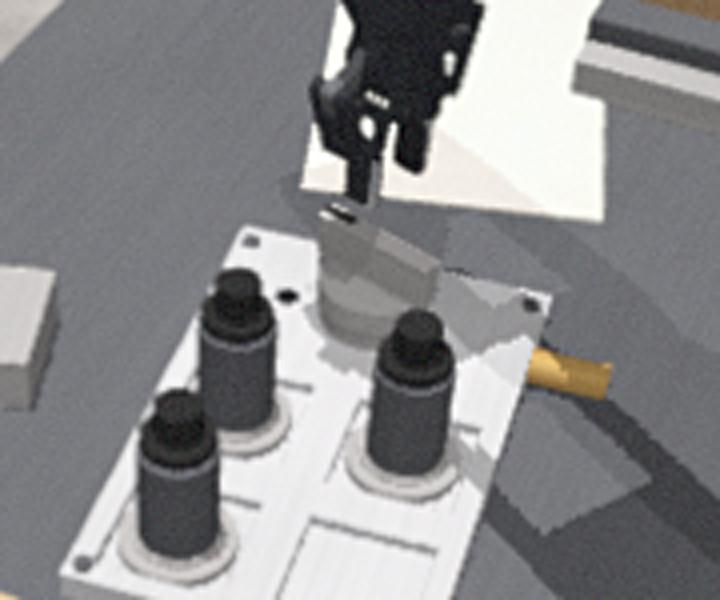

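apply_moves:
  commands:
    - [40,-1.5,2.5,-20,0]
    - [40,-1.5,2.5,-35,0]
    - [40,-1.5,2.5,-45,0]
    - [40,-1.5,2.5,-53,0]
    - [40,-1.5,2.5,-56,0]
    - [40,-1.5,2.5,-56,0]

```text
time: 40.2
tool_pos: [0.5704, -0.3002, 0.0594]
orientation: [180.0, -0.0, 164.4]
ft_force: [-0.3, -0.1, -0.1]
gripper_width: 0.465
```

apply_moves:
  commands:
    - [2,0,0,0,0]
    - [2,0,0,0,0]
    - [2,0,0,0,0]
    - [2,0,0,0,0]
    - [2,0,0,0,0]
    - [2,0,0,0,0]

```text
time: 40.8
tool_pos: [0.5713, -0.3, 0.0608]
orientation: [180.0, 0.1, 164.4]
ft_force: [-1.8, 5.3, 4.6]
gripper_width: 0.174
```

apply_moves:
  commands:
    - [2,0,0.5,0,-0.1]
    - [2,0,0.5,0,-0.2]
    - [2,0,0.5,0,-0.3]
    - [2,0,0.5,0,-0.4]
    - [2,0,0.5,0,-0.5]
    - [2,0,0.5,0,-0.6]
    - [2,0,0.5,0,-0.7]
    - [2,0,0.5,0,-0.8]

```text
time: 41.6
tool_pos: [0.572, -0.299, 0.0608]
orientation: [179.9, 0.0, 118.4]
ft_force: [3.3, 7.1, 4.3]
gripper_width: 0.171
```

```bash
python3 - <<'E'
from h import *
o=r.observe();print(o['tool_pos'],o['orientation'],o['ft_force'],o['ft_torque'],o['gripper_width'])
E
```

```text
[ 0.57199668 -0.2990196   0.06079995] [1.79862811e+02 4.82703918e-02 1.18405371e+02] [3.28461223 7.13466295 4.34652169] [ 0.91510102 -0.45329524  0.20318097] 0.1711152379126146
```

apply_moves:
  commands:
    - [2,0,0.7,0,-0.04]
    - [2,0,0.7,0,-0.08]
    - [2,0,0.7,0,-0.1]
    - [2,0,0.7,0,-0.1]

```text
time: 42.0
tool_pos: [0.5721, -0.2989, 0.0608]
orientation: [179.9, 0.1, 112.8]
ft_force: [4.0, 4.7, 1.7]
gripper_width: 0.177
```

```bash
python3 - <<'E'
from h import *
o=r.observe();print(o['tool_pos'],o['orientation'],o['ft_force'],o['ft_torque'],o['gripper_width'])
E
```

```text
[ 0.57213194 -0.29894607  0.06083374] [1.79854706e+02 9.71857868e-02 1.12849131e+02] [3.99501107 4.66302351 1.65913035] [ 0.52335569 -0.50028331 -0.05176206] 0.17667788831386255
```

apply_moves:
  commands:
    - [2,0,0,0,-0.02]
    - [2,0,0,0,-0.04]
    - [2,0,0,0,-0.05]
    - [2,0,0,0,-0.05]

```text
time: 42.4
tool_pos: [0.5722, -0.2989, 0.0609]
orientation: [179.9, 0.1, 110.1]
ft_force: [5.5, 3.8, 2.8]
gripper_width: 0.171
```

```bash
python3 - <<'E'
from h import *
o=r.observe();print(o['tool_pos'],o['orientation'],o['ft_force'],o['ft_torque'],o['gripper_width'])
E
```

```text
[ 0.57217575 -0.29891814  0.06085677] [1.79867395e+02 1.08099850e-01 1.10112320e+02] [5.53781244 3.83705004 2.75429311] [ 0.47730019 -0.52108441  1.3644931 ] 0.17132650807195357
```

apply_moves:
  commands:
    - [40,0,0,0,0]
    - [40,0,0,0,0]
    - [40,0,0,0,0]
    - [40,0,0,0,0]

```text
time: 42.8
tool_pos: [0.5704, -0.2994, 0.0597]
orientation: [-180.0, 0.0, 110.0]
ft_force: [0.5, -0.1, -0.6]
gripper_width: 0.47
```

apply_moves:
  commands:
    - [40,0,0,30,0]
    - [40,0,0,60,0]
    - [40,0,0,100,0]
    - [40,0,0,140,0]
    - [40,-15,50,140,0]
    - [40,-30,100,140,0]
    - [40,-45,150,140,0]
    - [40,-60,200,140,0]

```text
time: 43.6
tool_pos: [0.5122, -0.1062, 0.1998]
orientation: [180.0, 0.0, 109.9]
ft_force: [0.2, 0.6, 0.7]
gripper_width: 0.465
```

apply_moves:
  commands:
    - [40,-15,50,0,0]
    - [40,-30,100,0,0]
    - [40,-45,150,0,0]
    - [40,-60,200,0,0]
    - [40,-80,250,0,0]
    - [40,-100,300,0,0]
    - [40,-100,350,0,0]
    - [40,-100,390,0,0]

```text
time: 44.4
tool_pos: [0.4125, 0.2788, 0.2004]
orientation: [179.9, 0.0, 110.0]
ft_force: [1.5, -0.3, 0.7]
gripper_width: 0.469
```

```bash
python3 - <<'E'
from h import *
t=cap('top','top12.png');s=cap('side','side12.png')
o=r.observe();print(o['tool_pos'],o['ft_force'],o['gripper_width'])
a=cv2.resize(t['img'][155:285,285:460],None,fx=4.5,fy=4.5,interpolation=cv2.INTER_CUBIC)
cv2.imwrite('pics/m.png',a[:600])
a=cv2.resize(t['img'][170:250,390:455],None,fx=7,fy=7,interpolation=cv2.INTER_CUBIC)
cv2.imwrite('pics/n.png',a)
E
```

```text
[0.41195468 0.28192867 0.19977484] [-1.14003359 -0.50386545 -0.7195707 ] 0.4712180126706337
```

View pics/m.png

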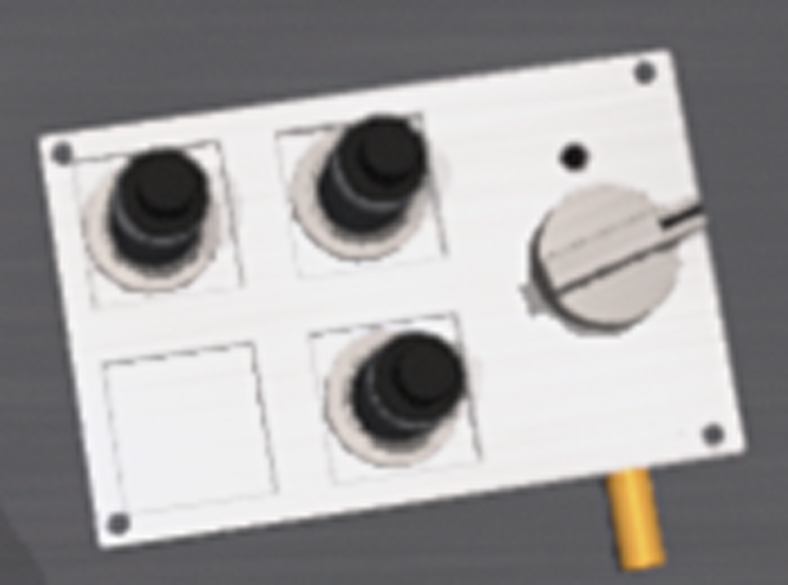

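View pics/n.png

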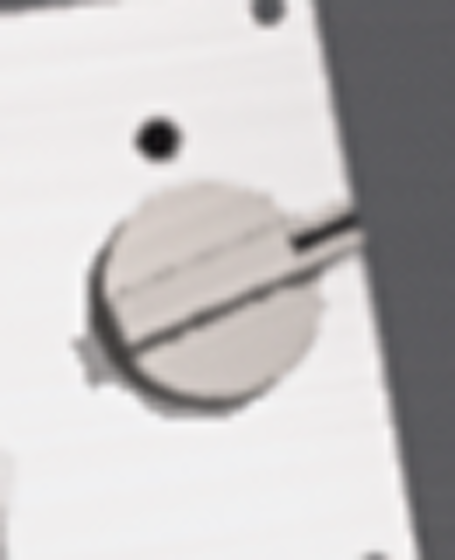

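View pics/side12.png

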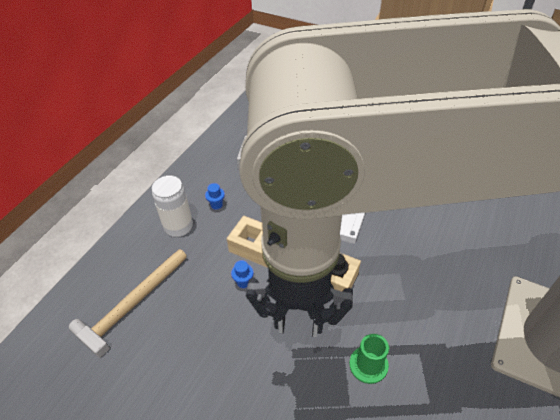

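```bash
python3 - <<'E'
from h import *
t=cap('top')
f=lambda p,z:onz(t,390+(p[0]+.5)/7-.5,170+(p[1]+.5)/7-.5,z)[:2]
for a,b in [((285,225),(120,297)),((350,238),(138,347)),((355,220),(298,244))]:
    P,Q=f(a,.085),f(b,.085); d=P-Q; g=np.degrees(np.arctan2(d[1],d[0])); print(g, 6.55-g)
g=t['img'].astype(int); 
for a,b in zip(['top0.png'],['top12.png']):
    A=cv2.imread('pics/'+a).astype(int);B=cv2.imread('pics/'+b).astype(int)
    for n,(u0,v0,u1,v1) in dict(hammer=(105,105,225,155),can=(225,85,265,138),block=(335,110,388,150)).items(): print(n,np.abs(A-B)[v0:v1,u0:u1].mean(),np.abs(A-B)[v0:v1,u0:u1].max())
E
```

```text
-68.01113609571783 74.56113609571783
-64.62680977508938 71.17680977508938
-68.83648529185848 75.38648529185848
hammer 0.6505555555555556 4
can 0.565566037735849 3
block 0.6317610062893082 3
```

```bash
python3 - <<'E'
from h import *
print(ticket.finish_job())
E
```

```text
the job is handed in; nothing more can be done
None
```

The leak-test plate is loaded, and I handed the job in at about 44.5 s on the robot clock. Only three stubs were on the bench. Each now stands in its own pocket with a black bung pushed home. After that I turned the lock ring clockwise to its stop.

**What the last checks showed:**
- **Stubs:** in the final top view all three flanges lie inside their pockets. I released each one at the gripper height that matches the pocket floor.
- **Bungs:** each met firm contact (about 8–12 N) at the height expected with the shoulder on the rim. The fourth black bung stayed in the rack, and I did not touch the blue bungs or the green stub.
- **Lock ring:** torque rose from about 0.2 to 1.4 N m at the end of the turn, so it reached the stop. From the final image, two bar edges gave 74.6° and 75.4°. A third, less clear edge gave 71.2°, which I put down to a poor edge pick, so the image alone fixes the angle only to a few degrees.
- **Bystanders:** the can, the hammer and the block show no change between the first and last top pictures.

**Disagreement:** the two cameras differed by 2–4 mm in y on the stub and rim positions. I therefore aligned each bung to its pipe with the gripper positions and side-view close-ups.

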